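# Uncouple the in-line filter from the bench gas outlet

## Task

Take the in-line filter off the bench gas outlet: first shut the outlet's valve by turning its lever clockwise, a full quarter turn to the stop, then pull the coupling's sprung sleeve back towards the block until the catch on top drops in front of its collar and keeps it back. With the sleeve held back by the catch, draw the filter straight out of the coupling and lay it gently across both notched bars of the steel tray, without dropping it. Press the catch's thumb pad so that the sleeve snaps fully forward again, and leave the small things standing around as they are.

Things in the scene. Friction and masses are not known exactly. Their poses are not given: they have to be found in the camera images.
- station: bench gas outlet, fixed: steel plate 100 x 326 x 10 mm; origin under it, z up. Along its y stand: riser pipe (y -145), brass valve (y -100; pipe and valve body up to z 88), aluminium block 44 x 70 mm (y -70 to 0, top z 87), quick coupling (y 0 to 62), plugged-in filter (y 24 to 185), grey V rest under it (y 142 to 150, 28 mm wide). Coupling axis: x 0, z 75, along y; gauge on the block's -x side
- socket_mouth (a point): centre of the coupling's mouth, fixed, at station x 0, y 60, z 75; bore 17 mm. The filter comes straight out to the station's +y, the sleeve is drawn back to its -y
- valve (a joint): valve lever in rad: 0 open (lever points to the station's -y, back along the pipe), 1.571 shut at its stop (lever points to the station's -x). It grows clockwise seen from above, about an upright axis at station x 0, y -100. Stiff by friction (about 0.06 N m), stays where it is left. It starts open, between 0 and 0.2
- valve_grip (a point): point in the middle of the lever's black grip, 40 mm from the lever's turning axis, at z 104. The grip is a bar 13 mm wide, 9 mm thick (z 99.5 to 108.5), reaching 17 to 57 mm from the turning axis; nothing stands above it
- sleeve (a joint): knurled sleeve of the coupling in m: 0 fully forward, grows as it is drawn back to the station's -y against its spring (4 N at the start, 8 N at the catch, and up to 10 N while it lifts the catch's nose), stop at 0.017. Drawn past 0.0135 the nose drops and keeps it at about 0.0135. Jaws inside hold the nipple until the sleeve is past about 0.010
- sleeve_grip (a point): middle of the sleeve's knurled part, on its axis (z 75); moves with the sleeve; when forward at station y 40.5. The knurled part is 29 mm in diameter and 34 mm long (y 23.5 to 57.5), with a collar of 35 mm diameter, 5 mm thick, at its back end (towards the block) and a lip of 33 mm diameter at its front end
- catch (a joint): rocker of the catch on top of the block in rad: 0 nose down (rest), up to 0.22 as its thumb pad is pressed down and the nose lifts. The nose is clear of the sleeve's collar above about 0.09; it springs back to rest when let go. A press of about 5 N trips it
- catch_pad (a point): middle of the top of the catch's thumb pad, 18 x 18 mm, at station x 0, y -63, z 105; it gives about 6 mm when pressed straight down. The rest of the rocker lies towards +y, no higher than z 100
- filter: in-line filter, 140 g: aluminium cylinder 34 mm in diameter and 76 mm long, with a steel hex and a grooved 14 mm nipple at its -y end and a thin outlet nozzle at its +y end, 161 mm long in all. Origin: middle of the 34 mm cylinder, on its axis; its y axis runs along it from nipple to outlet. Plugged in, it lies at station x 0, y 120, z 75 with its y along the station's y
- nipple_tip (a point): free end of the filter's nipple, 96 mm from the filter's origin along its -y. Plugged in it is 36 mm deep inside the coupling, whose mouth is at station y 60 (bore 17 mm, about 1.5 mm play all round)
- tray: shallow steel tray, fixed, 110 x 230 mm (x, y), rim 16 mm high; origin under its centre, z up. Two grey bars stand across it at y -27 and +27, 10 mm thick, 76 mm wide, top at z 42, each with a 90 degree V notch in its middle. The filter's cylinder lies in both notches along the tray's y, either way round, axis then at x 0, z 45; 44 mm are free between the bars for fingers
- timer: bystander: white digital timer lying flat, 56 x 66 x 16 mm; origin under its centre
- petri_0: bystander: clear petri dish, 64 mm across, 16 mm high; origin under its centre
- vial_0: bystander: sample vial with white cap, 27 mm across, 52 mm high; origin under its centre
- vial_1: bystander: sample vial with white cap, 27 mm across, 52 mm high; origin under its centre
- screwdriver: bystander: screwdriver lying flat, 166 mm long, 24 mm handle; origin under its centre
- buffer_4: bystander: small white bottle, 38 mm across, 75 mm high; origin under its centre
- glass_beaker: bystander: glass beaker, 51 mm across, 68 mm high; origin under its centre
Not all that is in view belongs to the job. What is shaped like the filter but purple is not meant.

How it is judged:
On the way, in this order (a step that is already met when the one before it is completed fails the run):
1. the valve is shut: its lever is at the stop (value of joint valve above 1.4 rad), for 0.2 s.
2. the sleeve is drawn back to the catch (value of joint sleeve above 0.0125 m and value of joint valve above 1.4 rad), for 0.2 s.
3. the nipple is out of the coupling while the catch keeps the sleeve back (all of step 2 and y of nipple_tip in the frame of station above 0.066 m), for 0.1 s.
At the end, for the whole second after the job is handed in: Valve lever within 0.17 rad of its shut stop, sleeve forward within 1.5 mm, catch at rest (under 0.03 rad), filter still in both notches: within 15 mm of the tray's middle along y, 6 mm across, 4 mm of its seated height, parallel to the tray's y within 0.1 rad, either way round (value of joint valve above 1.4 rad and value of joint sleeve below 0.0015 m and value of joint catch below 0.03 rad and x of filter in the frame of tray between -0.006 and 0.006 m and y of filter in the frame of tray between -0.015 and 0.015 m and height (world z) of filter between 0.041 and 0.049 m and angle between the y axis of filter and the y axis of tray, either way round below 0.1 rad and linear speed of filter below 0.02 m/s); the robot touches nothing.
It fails at once if the filter is dropped onto the worktop or the tray's floor (height (world z) of filter below 0.03 m).
It fails at once if the filter is slammed into the tray (more than 40 N) (contact force between filter and tray above 40 N).
It fails at once if a bystander is moved by more than 30 mm (distance of any of timer, petri_0, vial_0, vial_1, screwdriver, buffer_4, glass_beaker from where it was at the start of the episode above 0.03 m).
It also fails if it takes over 67 s, if anything falls off the work surface, if the arm or the gripper's body presses on something with over 40 N, if the wrist force passes 120 N, or if a joint passes its speed limit or range.

## Robot

A 7-joint arm with a two-finger parallel gripper is mounted at the origin on a cart in front of the work surface, level with it; the furniture and walls round the work are solid. World frame = base frame: x ahead of the robot, y to its left, z up, the work surface at z = 0. Lengths are in m, angles in rad, forces in N, time in s.
With the tool pointing down it reaches from about 0.4 to 0.85 m from the base axis. Payload 4.5 kg.
Tool frame: the origin (TCP) lies on the centre line of the jaws, within the pads' length; the fingertips stand 11 mm ahead of it and the grasp point (between the pads) lies 8 mm behind it; z points along the fingers, x is the direction in which the jaws open and shut, and the axes are right-handed (so a half turn about z gives the same grasp; the last joint's range is limited). The gripper opens to 88 mm and grips with 3 to 60 N. Pads are 18 mm wide; open, the fingers measure 123 mm over their backs; the gripper's body (75 mm by 187 mm) begins 45 mm behind the grasp point.
Start: joints at [0.034, 0.689, -0.195, 1.565, 0.157, 0.902, -0.215], TCP at [0.625, 0, 0.25] pointing down, gripper open.
Joint ranges: [-3.01, 3.01], [-0.46, 2.08], [-1.47, 1.51], [0.13, 2.56], [-1, 4.14], [0.04, 2.09], [-2.66, 2.66]. Speed limits (rad/s): [2.57, 2.57, 3.14, 3.14, 3.14, 3.14, 3.14].

## Interface

Orientations are given as a unit quaternion [x, y, z, w].
In Python, from plant import r, vision, order, nets gives the robot as it stands.
- The arm moves only by the tool send_rows, never from a script. Its argument "series" is a list of rows, each an object with "delta_pos": the shift along the tool's x, y, z in cm, a list of three; "turn": the turn about the tool's z in degrees; "jaw": the closure, from 0 (fully open) to 1 (shut). In form: [{"delta_pos": [x, y, z], "turn": turn, "jaw": jaw}, ...]. A call has 1 to 8 rows; each row is the pose to reach, as a shift and turn from the pose commanded when the call began, along the tool's axes at that moment; what a row does not reach only later rows make up. A row lasts 1/12 s, in which the tool goes at most 41.7 mm and 7.16 degrees, less where a joint would pass 70% of its speed; a pose out of reach is approached as far as the arm can. A call with a gripper value outside its range is refused whole. The fingers move at their own pace and stop on an object; "force" is the grip in N (left out, the last holds). Time passes only in rows, so rows that repeat a pose let the fingers close. It gives the time, the measured TCP pose, the force and the opening at its end, in the units of the state.
- r.get_state(): the state, without advancing time (a new reading comes with each control period).
- vision.snapshot(name): name is "scene" or "side" or "wrist"; returns the picture (384x512x3 uint8, blue, green, red); there is no depth.
- vision.camera_params(name): a dict with "intrinsics" (3x3 intrinsics, pixels), "D" ([k1, k2, p1, p2, k3] as OpenCV has them; the pictures are not rectified), "extrinsics" (4x4, takes a point from world to camera coordinates). Camera axes: x right, y down, z forward; pixel columns grow to the right and rows downward; lengths in m; the calibration is good to about 2 mm. A picture is of the moment at which its call begins: read the wrist's pose just before it. camera_params takes no time and is no camera call; for the wrist camera it gives the pose at the moment of the call.
- order.finish_job(): hands the job in, once; it reports no verdict.
Trained networks look in the newest picture that a camera, given by its name, has taken for a name from the list of things; names that differ only in an ending like _2 or _b are one class to them, and where a whole thing is asked for, a point or a joint stands for the part that bears it (a point fixed in the world has none). Each returns a list of dicts, best first, with "score" (0 to 1); they miss things now and then, are a little off and sometimes report something else, mostly with a low value. They report only what shows in the picture. A call takes as long as a camera call. They do not tell look-alikes from the thing itself.
- nets.boxes_of(camera, label): "location" ([row, column] as shares, 0 to 1, of the picture: columns of its width, rows of its height, amid what is visible of it).
- nets.trace(camera, label): "region" (384x512 bool, what is visible of it) and "location" ([row, column] as shares, 0 to 1, of the picture: columns of its width, rows of its height, amid what is visible of it).
The state is a dict: "clock": time; "q": joint angles; "qd": joint speeds; "joint_torque": joint torques, N m; "tool_pos": TCP position; "eef_rot": TCP orientation; "contact_force": force on the tool from outside, world axes, zero at the start; "moment": the same for the moment, N m; "opening": opening from 0.0 (shut) to 1.0 (fully open).
Only numpy, scipy, OpenCV 4.12 (cv2) and the standard library are available. Lean on these libraries where they do the work, as an engineer would, in place of code of your own. Each camera call takes 0.05 s, during which the arm holds its last target.

## Working session

There is one attempt and no reset: what is moved stays moved. The work goes in short steps, Python scripts to look and compute and a tool call to move; the robot and the scene stay as the last step left them, time stands still between calls to the robot, and variables do not carry over. Pictures are saved under pics/ and viewed, and the job is handed in when it is done.

Besides the shell and the picture viewer there is one more tool, called after "Emit:" by a JSON object that holds its "method" and its "body". send_rows: Moves the arm, as the interface text tells. Its arguments: {"type":"object","properties":{"series":{"type":"array"},"force":{"type":"number"}},"required":["series"]}

```bash
ls; mkdir -p pics; python3 - <<'E'
from plant import r, vision, order, nets
import cv2
print(r.get_state())
for n in ["scene","side","wrist"]:
    p=vision.camera_params(n); print(n,p)
    cv2.imwrite(f"pics/{n}0.png",vision.snapshot(n))
E
```

```text
pics
{'clock': 0.0, 'q': array([ 0.03376645,  0.68998987, -0.19452756,  1.56630211,  0.15730658,
        0.90251313, -0.21510978]), 'qd': array([ 0.00096301, -0.00084003, -0.00107969, -0.00017618,  0.0007379 ,
       -0.00033262, -0.00140952]), 'joint_torque': array([ 3.38560185e-04, -5.27571630e+01, -1.26686912e+00, -1.53434461e+01,
       -5.26333472e-02,  6.56995355e-03,  1.65937727e-04]), 'tool_pos': array([ 6.24402876e-01, -2.15310389e-05,  2.48917863e-01]), 'eef_rot': array([ 9.99999585e-01,  5.87933833e-05, -9.07346839e-04,  6.42140069e-05]), 'contact_force': array([ 0.1360111 , -0.43717457,  0.15673375]), 'moment': array([-0.02387096, -0.0225833 ,  0.026755  ]), 'opening': 0.9984009949230868}
scene {'intrinsics': array([[388.10336834,   0.        , 254.14303959],
       [  0.        , 388.10336834, 192.45719798],
       [  0.        ,   0.        ,   1.        ]]), 'D': array([-0.02632108,  0.        ,  0.        ,  0.        ,  0.        ]), 'extrinsics': array([[-5.94671382e-01, -8.03968869e-01,  7.04582712e-05,
         3.46169105e-01],
       [-5.26492597e-01,  3.89364367
[... 640 characters left out ...]
529, -0.66702731,  1.22070498],
       [ 0.        ,  0.        ,  0.        ,  1.        ]])}
wrist {'intrinsics': array([[338.13230857,   0.        , 256.63015107],
       [  0.        , 338.13230857, 189.54692205],
       [  0.        ,   0.        ,   1.        ]]), 'D': array([-0.0629034,  0.       ,  0.       ,  0.       ,  0.       ]), 'extrinsics': array([[ 9.99997062e-01,  7.37484235e-04, -2.30913675e-03,
        -6.23456665e-01],
       [ 1.38779831e-03, -9.55208606e-01,  2.95930047e-01,
        -4.17908627e-02],
       [-1.98746355e-03, -2.95932382e-01, -9.55206823e-01,
         3.91328502e-01],
       [ 0.00000000e+00,  0.00000000e+00,  0.00000000e+00,
         1.00000000e+00]])}
```

View pics/scene0.png

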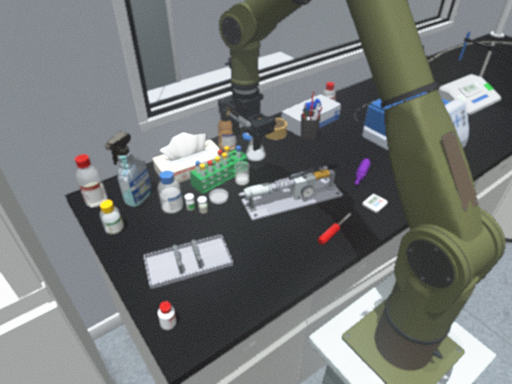

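View pics/side0.png

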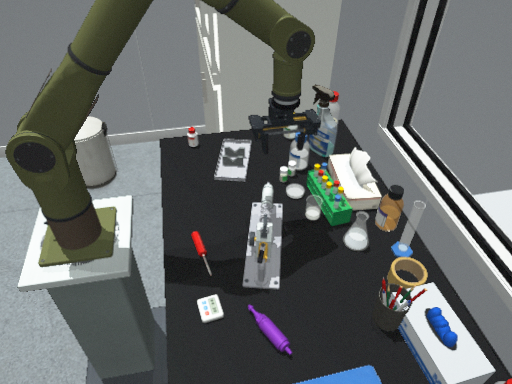

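View pics/wrist0.png

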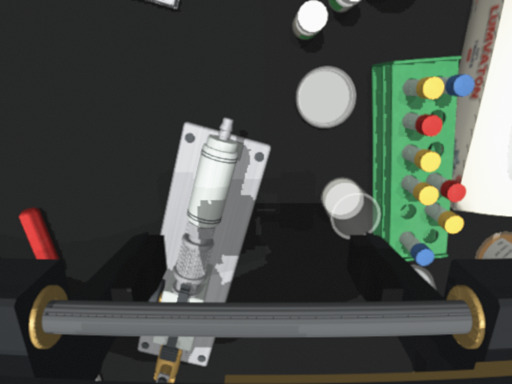

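```bash
python3 - <<'E'
import cv2
s=cv2.imread('pics/side0.png'); 
cv2.imwrite('pics/c_side.png',cv2.resize(s[120:300,190:360],None,fx=3.3,fy=3.3,interpolation=cv2.INTER_CUBIC))
s=cv2.imread('pics/scene0.png'); 
cv2.imwrite('pics/c_scene.png',cv2.resize(s[150:290,130:360],None,fx=3.4,fy=3.4,interpolation=cv2.INTER_CUBIC))
s=cv2.imread('pics/wrist0.png'); 
cv2.imwrite('pics/c_wrist.png',cv2.resize(s[100:384,110:300],None,fx=2.1,fy=2.1,interpolation=cv2.INTER_CUBIC))
E
```

```text
(no output)
```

View pics/c_side.png

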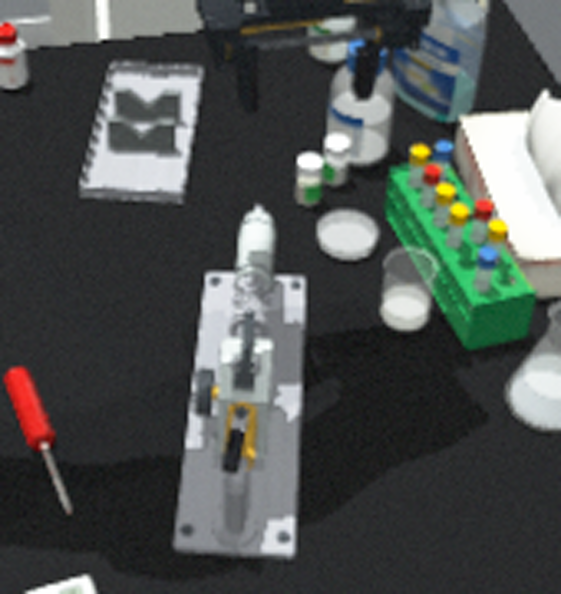

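View pics/c_scene.png

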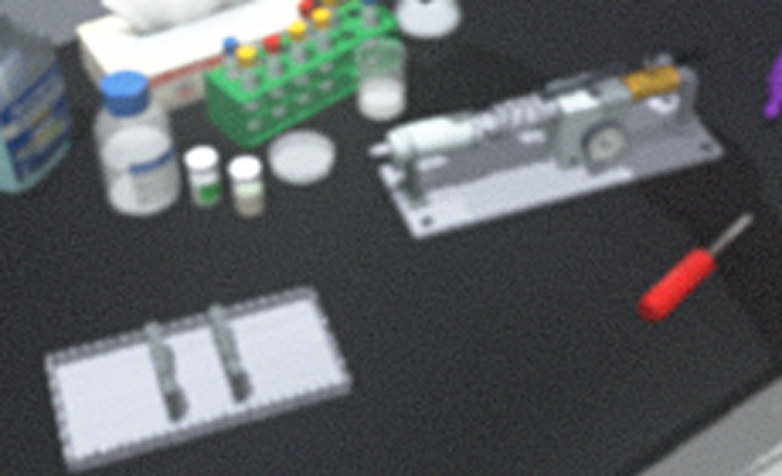

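View pics/c_wrist.png

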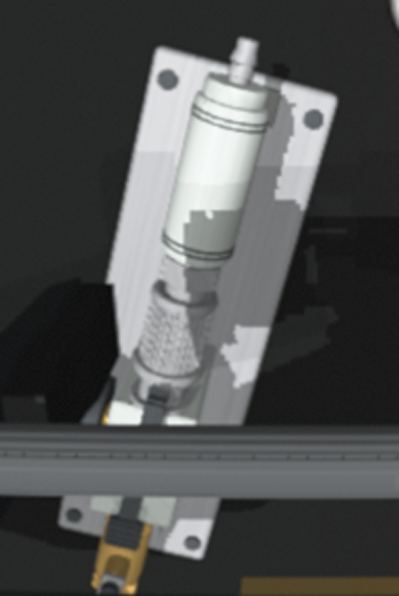

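```bash
cat > h.py <<'E'
import numpy as np, cv2
from scipy.optimize import least_squares
from scipy.spatial.transform import Rotation as R
def proj(p,X):
    T=p['extrinsics']; return cv2.projectPoints(np.asarray(X,float).reshape(-1,3),cv2.Rodrigues(T[:3,:3])[0],T[:3,3],p['intrinsics'],p['D'])[0].reshape(-1,2)
def s2w(pose,X):
    c,s=np.cos(pose[2]),np.sin(pose[2]); X=np.asarray(X,float).reshape(-1,3)
    return np.c_[c*X[:,0]-s*X[:,1]+pose[0], s*X[:,0]+c*X[:,1]+pose[1], X[:,2]]
def fit(obs,x0):
    # obs list of (params, localXYZ(m), uv)
    f=lambda q: np.concatenate([(proj(p,s2w(q,X))-np.asarray(uv)).ravel() for p,X,uv in obs])
    o=least_squares(f,x0,loss='soft_l1',x_scale=[.01,.01,.05]); return o.x,f(o.x).reshape(-1,2)
def ray(p,uv,z):
    u=cv2.undistortPoints(np.array([[uv]],float),p['intrinsics'],p['D'])[0,0]
    T=p['extrinsics'];d=T[:3,:3].T@np.array([u[0],u[1],1]);c=-T[:3,:3].T@T[:3,3]
    return c+d*(z-c[2])/d[2]
E
cat > f1.py <<'E'
from plant import vision
from h import *
P={n:vision.camera_params(n) for n in ["scene","side","wrist"]}
import json,pickle; pickle.dump(P,open('P0.pkl','wb'))
C=np.array([[-50,163,10],[50,163,10],[-50,-163,10],[50,-163,10]])/1e3
w=[(184.8,122.9),(270.5,146.7),(137.6,349.5),(206.7,365.7)]
s=[(252.1,202.4),(283,203.3),(243,286.7),(279.7,288.5)]
c=[(252,219.7),(342.4,195)]
for o in ([(P['wrist'],C,w)],[(P['side'],C,s)],[(P['wrist'],C,w),(P['side'],C,s),(P['scene'],C[[0,2]],c)]):
    q,res=fit(o,[.55,0,-.2]); print(q.round(4)); print(res.round(1).tolist())
T=np.array([[-55,115,16],[55,115,16],[-55,-115,16],[55,-115,16]])/1e3
ss=np.array([(112,63),(203,66),(80,195),(183,201)])/3.3+[190,120]
cc=np.array([(70,467),(47,355),(350,385),(312,290)])/3.4+[130,150]
for o in ([(P['side'],T,ss)],[(P['scene'],T,cc)],[(P['scene'],T,cc),(P['side'],T,ss)]):
    t,res=fit(o,[.5,.4,0]); print(t.round(4)); print(res.round(1).tolist())
for n in P: print(n,proj(P[n],s2w(q,[[0,-.1,.104],[0,.0405,.075],[0,-.063,.105],[0,.12,.075]])).round(0).tolist())
E
python3 f1.py
```

```text
[ 0.5485 -0.1328 -0.2716]
[[-0.5, -0.7], [1.1, -0.3], [-0.3, 1.3], [-0.1, 1.2]]
[ 0.5492 -0.1353 -0.2685]
[[0.2, -0.1], [-0.4, 0.7], [-0.1, -0.6], [0.3, 0.1]]
[ 0.5485 -0.1331 -0.2706]
[[-0.6, -0.4], [1.0, -0.2], [-0.2, 1.5], [0.1, 1.3], [-0.0, -0.5], [-0.6, 0.3], [-0.6, -1.3], [-0.2, -0.5], [-0.2, -0.8], [0.1, -0.7]]
[ 0.5202  0.2685 -0.2819]
[[-0.2, 1.2], [0.1, 1.8], [0.0, -0.9], [0.1, -0.8]]
[ 0.5152  0.2793 -0.2858]
[[-0.7, -0.8], [0.1, 1.6], [0.3, -0.3], [0.2, 0.1]]
[ 0.5193  0.277  -0.2845]
[[-0.5, -2.2], [0.2, 0.3], [0.2, -1.7], [0.1, -1.1], [-0.6, -0.0], [-0.5, 0.6], [-0.6, -2.5], [-0.7, -2.3]]
scene [[322.0, 168.0], [282.0, 184.0], [312.0, 170.0], [259.0, 190.0]]
side [[263.0, 246.0], [266.0, 216.0], [264.0, 235.0], [267.0, 197.0]]
wrist [[163.0, 381.0], [194.0, 259.0], [169.0, 357.0], [212.0, 187.0]]
```

Emit:
{"method": "send_rows", "body": {"series": [{"delta_pos": [-8.4,22,-8],"turn": 15.5,"jaw": 0.6},{"delta_pos": [-8.4,22,-8],"turn": 15.5,"jaw": 0.6},{"delta_pos": [-8.4,22,-8],"turn": 15.5,"jaw": 0.6},{"delta_pos": [-8.4,22,-8],"turn": 15.5,"jaw": 0.6},{"delta_pos": [-8.4,22,-8],"turn": 15.5,"jaw": 0.6},{"delta_pos": [-8.4,22,-8],"turn": 15.5,"jaw": 0.6},{"delta_pos": [-8.4,22,-8],"turn": 15.5,"jaw": 0.6},{"delta_pos": [-8.4,22,-8],"turn": 15.5,"jaw": 0.6}]}}

```text
clock: 0.82
tool_pos: [0.5399, -0.2233, 0.3303]
eef_rot: [0.99, -0.138, 0.0, 0.001]
contact_force: [1.2, 0.6, 0.1]
opening: 0.423
```

```bash
python3 - <<'E'
from plant import r, vision, order, nets
import cv2,pickle
print(r.get_state())
p=vision.camera_params('wrist');im=vision.snapshot('wrist');pickle.dump(p,open('Pw1.pkl','wb'))
cv2.imwrite("pics/wrist1.png",im)
cv2.imwrite("pics/wrist1b.png",cv2.resize(im,(800,600),interpolation=cv2.INTER_CUBIC))
for l in ['valve_grip','catch_pad','sleeve_grip','filter']:
    for d in nets.boxes_of('wrist',l)[:2]: print(l,d['score'],d['location'][1]*512,d['location'][0]*384)
E
```

```text
{'clock': 0.8167, 'q': array([ 0.39502555,  0.54382299, -0.13926589,  1.58804328,  0.08638648,
        1.01453333, -0.04672152]), 'qd': array([-0.05684989,  0.02011335, -0.06904481,  0.02058486, -0.019814  ,
       -0.00575724, -0.00643443]), 'joint_torque': array([  2.69933134, -48.21577549,   1.0054902 , -17.14449942,
         0.25844042,   0.08682591,   0.08983174]), 'tool_pos': array([ 0.53990903, -0.22331021,  0.33029546]), 'eef_rot': array([ 9.90440655e-01, -1.37936380e-01,  4.77548294e-04,  7.97841737e-04]), 'contact_force': array([1.21571252, 0.60693928, 0.106046  ]), 'moment': array([-0.00118823, -0.00559796, -0.02311475]), 'opening': 0.42344652240463726}
valve_grip 0.8 243.4048 187.5072
catch_pad 0.6 240.9984 100.18560000000001
sleeve_grip 0.94 237.824 31.104
sleeve_grip 0.36 239.9232 185.70239999999998
filter 0.72 264.9088 279.5136
filter 0.55 244.0192 94.61760000000001
```

View pics/wrist1b.png

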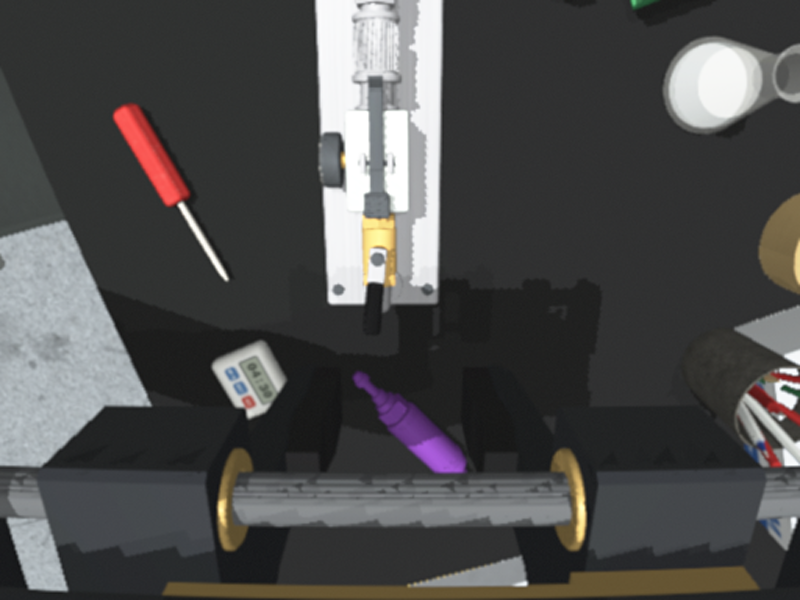

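```bash
cat > f2.py <<'E'
from h import *
import pickle
P=pickle.load(open('P0.pkl','rb'));W=pickle.load(open('Pw1.pkl','rb'))
C=np.array([[-50,163,10],[50,163,10],[-50,-163,10],[50,-163,10]])/1e3
w=[(184.8,122.9),(270.5,146.7),(137.6,349.5),(206.7,365.7)]
s=[(252.1,202.4),(283,203.3),(243,286.7),(279.7,288.5)]
c=[(252,219.7),(342.4,195)]
# block top corners, plate corners, pad centre, screw
L=np.array([[-50,-163,10],[50,-163,10],[-22,-70,87],[22,-70,87],[-22,0,87],[22,0,87],[0,-63,105]])/1e3
u=np.array([(329,304),(439,303),(346,211),(408,211),(347,111),(408,112),(376,205)])/1.5625
for o in ([(W,L,u)],[(P['wrist'],C,w),(W,L,u)],[(W,L,u),(P['wrist'],C,w),(P['side'],C,s),(P['scene'],C[[0,2]],c)]):
    q,res=fit(o,[.55,-.13,-.27]); print(q.round(4)); print(res.round(1).tolist())
print((proj(W,s2w(q,[[0,-.1,.104],[0,-.1,.112],[0,-.143,.104],[0,.0405,.075]]))*1.5625).round())
inv=lambda uv,z:(lambda X:np.array([np.cos(q[2])*(X[0]-q[0])+np.sin(q[2])*(X[1]-q[1]),-np.sin(q[2])*(X[0]-q[0])+np.cos(q[2])*(X[1]-q[1])]))(ray(W,np.array(uv)/1.5625,z))
print('screw',inv((377,258),.110),'grip ends',inv((376,284),.1085),inv((372,333),.104), 'near',inv((374,308),.1085))
E
python3 f2.py
```

```text
[ 0.5482 -0.1308 -0.2699]
[[-0.4, -0.7], [-0.4, -0.4], [0.8, 1.1], [0.4, 0.8], [-2.0, -0.3], [0.2, -1.3], [0.4, 0.7]]
[ 0.5485 -0.1313 -0.2722]
[[-0.6, -2.1], [1.2, -1.7], [-0.6, 0.4], [-0.2, 0.3], [-0.5, -0.4], [-0.4, -0.1], [1.0, 1.4], [0.5, 1.3], [-1.7, 0.0], [0.5, -0.8], [0.6, 1.1]]
[ 0.5485 -0.1315 -0.2716]
[[-0.3, -0.3], [-0.3, 0.1], [1.1, 1.6], [0.6, 1.4], [-1.6, 0.3], [0.6, -0.7], [0.7, 1.3], [-0.6, -1.9], [1.1, -1.5], [-0.5, 0.5], [-0.1, 0.4], [-0.1, -0.9], [-0.7, 0.0], [-0.8, -1.8], [-0.5, -1.0], [-0.6, -0.6], [-0.2, -0.4]]
[[378. 260.]
 [378. 262.]
 [379. 317.]
 [377.  50.]]
screw [-0.00041439 -0.09744023] grip ends [-0.00152039 -0.11653393] [-0.00537823 -0.15519309] near [-0.00327792 -0.13433817]
```

```bash
cat >> h.py <<'E'
Q=np.array([.5485,-.1315,-.2716]); TR=np.array([.5193,.277,-.2845])
def go(target,yaw,frame=None,cmd=None):
    """target xyz (in frame pose if given), yaw = world yaw of tool x; prints delta cm and turn"""
    from plant import r
    s=r.get_state(); p=s['tool_pos'];Rm=R.from_quat(s['eef_rot']).as_matrix()
    if frame is not None: target=s2w(frame,target)[0]; yaw+=frame[2]
    d=Rm.T@(np.asarray(target)-p)*100
    y=np.arctan2(Rm[1,0],Rm[0,0]); t=np.degrees(y-yaw); t=(t+90)%180-90
    print('t',s['clock'],'pos',p.round(4),'yaw',round(np.degrees(y),2),'F',s['contact_force'].round(1),'op',round(s['opening']*88,1))
    print('delta',d.round(2),'turn',round(t,2))
def where(frame=Q):
    from plant import r
    s=r.get_state(); p=s['tool_pos']; c,s_=np.cos(frame[2]),np.sin(frame[2]); d=p[:2]-frame[:2]
    print('in frame mm',(np.array([c*d[0]+s_*d[1],-s_*d[0]+c*d[1],p[2]])*1e3).round(1))
E
python3 -c "
from h import *
go([-.0034,-.1399,.103],-.085,Q)"
```

```text
t 1.0667 pos [ 0.5415 -0.2179  0.3291] yaw -15.31 F [-0.1  0.5 -0.3] op 35.5
delta [-1.98  5.5  22.61] turn 5.12
```

Emit:
{"method": "send_rows", "body": {"series": [{"delta_pos": [-2,5.5,4],"turn": 5.1,"jaw": 0.6},{"delta_pos": [-2,5.5,7],"turn": 5.1,"jaw": 0.6},{"delta_pos": [-2,5.5,10],"turn": 5.1,"jaw": 0.6},{"delta_pos": [-2,5.5,13],"turn": 5.1,"jaw": 0.6},{"delta_pos": [-2,5.5,16],"turn": 5.1,"jaw": 0.6},{"delta_pos": [-2,5.5,18],"turn": 5.1,"jaw": 0.6},{"delta_pos": [-2,5.5,18],"turn": 5.1,"jaw": 0.6},{"delta_pos": [-2,5.5,18],"turn": 5.1,"jaw": 0.6}]}}

```text
clock: 1.73
tool_pos: [0.5071, -0.2663, 0.1489]
eef_rot: [0.984, -0.178, -0.001, -0.001]
contact_force: [-0.5, 0.3, -0.1]
opening: 0.397
```

```bash
python3 -c "
from h import *
from plant import vision
im=vision.snapshot('wrist');cv2.imwrite('pics/w2.png',im)
go([-.0034,-.1399,.103],-.085,Q)"
```

```text
t 1.7833 pos [ 0.508  -0.2669  0.1502] yaw -20.51 F [1.4 0.1 0.4] op 35.3
delta [-0.08 -0.13  4.72] turn -0.08
```

View pics/w2.png

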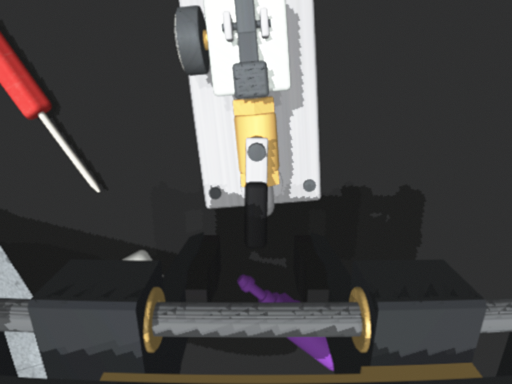

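Emit:
{"method": "send_rows", "body": {"series": [{"delta_pos": [-0.1,-0.1,2],"turn": 0,"jaw": 0.6},{"delta_pos": [-0.1,-0.1,3.5],"turn": 0,"jaw": 0.6},{"delta_pos": [-0.1,-0.1,4.7],"turn": 0,"jaw": 0.6},{"delta_pos": [-0.1,-0.1,4.7],"turn": 0,"jaw": 0.6},{"delta_pos": [-0.1,-0.1,4.7],"turn": 0,"jaw": 1},{"delta_pos": [-0.1,-0.1,4.7],"turn": 0,"jaw": 1},{"delta_pos": [-0.1,-0.1,4.7],"turn": 0,"jaw": 1},{"delta_pos": [-0.1,-0.1,4.7],"turn": 0,"jaw": 1}], "force": 15}}

```text
clock: 2.45
tool_pos: [0.5069, -0.2666, 0.1037]
eef_rot: [0.984, -0.179, 0.001, 0.0]
contact_force: [-0.0, 0.0, 3.1]
opening: 0.146
```

```bash
python3 -c "
from h import *
go([-.0034,-.1399,.103],-.085,Q);where()
# arc in tool axes: tool at radius 40; tool y points away from axis (lever dir), rotate about tool z by +a
for a in np.radians([12,24,36,48,60,72,84,90,95]):
    # axis at (0,-40) in tool xy; lever dir d=(0,1); turn +a about tool z: (x,y)->(-sin a, cos a)
    print(np.degrees(a).round(), (4*np.array([-np.sin(a),np.cos(a)-1])).round(2))
"
```

```text
t 2.45 pos [ 0.5069 -0.2666  0.1037] yaw -20.6 F [-0.   0.   3.1] op 12.8
delta [ 0.03 -0.15  0.07] turn -0.17
in frame mm [  -3.8 -141.3  103.7]
12.0 [-0.83 -0.09]
24.0 [-1.63 -0.35]
36.0 [-2.35 -0.76]
48.0 [-2.97 -1.32]
60.0 [-3.46 -2.  ]
72.0 [-3.8  -2.76]
84.0 [-3.98 -3.58]
90.0 [-4. -4.]
95.0 [-3.98 -4.35]
```

Emit:
{"method": "send_rows", "body": {"series": [{"delta_pos": [-0.43,-0.02,0],"turn": 6,"jaw": 1},{"delta_pos": [-0.84,-0.09,0],"turn": 12,"jaw": 1},{"delta_pos": [-1.25,-0.2,0],"turn": 18,"jaw": 1},{"delta_pos": [-1.65,-0.35,0],"turn": 24,"jaw": 1},{"delta_pos": [-2.03,-0.55,0],"turn": 30,"jaw": 1},{"delta_pos": [-2.38,-0.77,0],"turn": 36,"jaw": 1},{"delta_pos": [-2.71,-1.04,0],"turn": 42,"jaw": 1},{"delta_pos": [-3.01,-1.34,0],"turn": 48,"jaw": 1}]}}

```text
clock: 3.12
tool_pos: [0.482, -0.2425, 0.1036]
eef_rot: [0.825, -0.565, -0.001, -0.0]
contact_force: [-2.5, 1.6, 5.2]
opening: 0.147
```

```bash
python3 -c "
from h import *
go([-.0034,-.1399,.103],-.085,Q);where()
for a in np.radians([6,12,18,24,30,36,40,42]):
    print(np.degrees(a).round(), (4.05*np.array([-np.sin(a),np.cos(a)-1])).round(2))
"
```

```text
t 3.1167 pos [ 0.482  -0.2425  0.1036] yaw -68.86 F [-2.5  1.6  5.2] op 12.9
delta [ 3.06 -1.58  0.05] turn -48.43
in frame mm [ -34.3 -124.8  103.6]
6.0 [-0.42 -0.02]
12.0 [-0.84 -0.09]
18.0 [-1.25 -0.2 ]
24.0 [-1.65 -0.35]
30.0 [-2.02 -0.54]
36.0 [-2.38 -0.77]
40.0 [-2.6  -0.95]
42.0 [-2.71 -1.04]
```

Emit:
{"method": "send_rows", "body": {"series": [{"delta_pos": [-0.42,-0.02,0],"turn": 6,"jaw": 1},{"delta_pos": [-0.84,-0.09,0],"turn": 12,"jaw": 1},{"delta_pos": [-1.25,-0.2,0],"turn": 18,"jaw": 1},{"delta_pos": [-1.65,-0.35,0],"turn": 24,"jaw": 1},{"delta_pos": [-2.02,-0.54,0],"turn": 30,"jaw": 1},{"delta_pos": [-2.35,-0.75,0],"turn": 35,"jaw": 1},{"delta_pos": [-2.6,-0.9,0],"turn": 38,"jaw": 1},{"delta_pos": [-2.65,-0.9,0],"turn": 39,"jaw": 1}]}}

```text
clock: 3.78
tool_pos: [0.4804, -0.2145, 0.1036]
eef_rot: [-0.59, 0.807, 0.001, -0.0]
contact_force: [-4.0, -0.4, 7.0]
opening: 0.147
```

```bash
python3 -c "
from h import *
go([-.0034,-.1399,.103],-.085,Q);where()
"
```

```text
t 3.7833 pos [ 0.4804 -0.2145  0.1036] yaw -107.67 F [-4.  -0.4  7. ] op 12.9
delta [ 4.02 -4.14  0.05] turn -87.24
in frame mm [-43.3 -98.2 103.6]
```

Emit:
{"method": "send_rows", "body": {"series": [{"delta_pos": [0,0,0],"turn": 0,"jaw": 1},{"delta_pos": [0,0,0],"turn": 0,"jaw": 1},{"delta_pos": [0,0,0],"turn": 0,"jaw": 0.75},{"delta_pos": [0,0,0],"turn": 0,"jaw": 0.75},{"delta_pos": [0,0,-1.5],"turn": 0,"jaw": 0.75},{"delta_pos": [0,0,-5],"turn": 0,"jaw": 0.75},{"delta_pos": [0,0,-9],"turn": 0,"jaw": 0.6},{"delta_pos": [0,0,-13],"turn": 0,"jaw": 0.6}]}}

```text
clock: 4.45
tool_pos: [0.4815, -0.2151, 0.234]
eef_rot: [-0.591, 0.807, 0.0, -0.0]
contact_force: [1.5, 1.1, -0.2]
opening: 0.377
```

```bash
python3 -c "
from h import *
go([0,.035,.2],0,Q);where()
"
```

```text
t 4.45 pos [ 0.4815 -0.2151  0.234 ] yaw -107.61 F [ 1.5  1.1 -0.2] op 33.2
delta [-13.49  -3.74   3.4 ] turn 87.95
in frame mm [-42.2 -98.5 234. ]
```

Emit:
{"method": "send_rows", "body": {"series": [{"delta_pos": [-5,-4,-5],"turn": -7,"jaw": 0.4},{"delta_pos": [-5,-4,-5],"turn": -14,"jaw": 0.4},{"delta_pos": [-5,-4,-5],"turn": -21,"jaw": 0.4},{"delta_pos": [-5,-4,-5],"turn": -28,"jaw": 0.4},{"delta_pos": [-5,-4,-5],"turn": -35,"jaw": 0.4},{"delta_pos": [-5,-4,-5],"turn": -42,"jaw": 0.4},{"delta_pos": [-5,-4,-5],"turn": -49,"jaw": 0.4},{"delta_pos": [-5,-4,-5],"turn": -56,"jaw": 0.4}]}}

```text
clock: 5.12
tool_pos: [0.5352, -0.1796, 0.2829]
eef_rot: [0.902, -0.432, 0.0, -0.0]
contact_force: [0.4, 0.0, 0.2]
opening: 0.6
```

```bash
python3 -c "
from h import *
go([0,-.06,.28],0,Q);where()
"
```

```text
t 5.1167 pos [ 0.5352 -0.1796  0.2829] yaw -51.25 F [0.4 0.  0.2] op 52.8
delta [0.58 0.82 0.29] turn -35.69
in frame mm [ 1.000e-01 -4.990e+01  2.829e+02]
```

Emit:
{"method": "send_rows", "body": {"series": [{"delta_pos": [0.6,0.8,0],"turn": -7,"jaw": 0.4},{"delta_pos": [0.6,0.8,0],"turn": -14,"jaw": 0.4},{"delta_pos": [0.6,0.8,0],"turn": -21,"jaw": 0.4},{"delta_pos": [0.6,0.8,0],"turn": -28,"jaw": 0.4},{"delta_pos": [0.6,0.8,0],"turn": -35,"jaw": 0.4},{"delta_pos": [0.6,0.8,0],"turn": -35.7,"jaw": 0.4},{"delta_pos": [0.6,0.8,0],"turn": -35.7,"jaw": 0.4}]}}

```text
clock: 5.7
tool_pos: [0.5325, -0.1895, 0.2828]
eef_rot: [0.99, -0.14, 0.0, -0.0]
contact_force: [-0.9, 0.2, -0.1]
opening: 0.599
```

```bash
cat > f3.py <<'E'
from h import *
from plant import vision
import pickle
go([0,.036,.15],0,Q);where()
p=vision.camera_params('wrist');im=vision.snapshot('wrist');pickle.dump(p,open('Pw3.pkl','wb'))
cv2.imwrite('pics/w3.png',cv2.resize(im,(800,600),interpolation=cv2.INTER_CUBIC))
K=np.array([[0,.082,.092],[0,.158,.092],[-.017,.082,.075],[.017,.082,.075],[-.017,.158,.075],[.017,.158,.075],[-.0145,.0405,.075],[.0145,.0405,.075],[-.0175,.021,.075],[.0175,.021,.075],[-.04,-.1,.1085],[-.057,-.1,.1085],[-.05,.163,.01],[.05,.163,.01]])
uv=proj(p,s2w(Q,K))
o=cv2.resize(im,(800,600),interpolation=cv2.INTER_CUBIC)
for a in uv*1.5625: cv2.circle(o,tuple(int(round(v)) for v in a),2,(0,0,255),-1)
cv2.imwrite('pics/w3o.png',o)
E
python3 f3.py
```

```text
t 5.7 pos [ 0.5325 -0.1895  0.2828] yaw -16.06 F [-0.9  0.2 -0.1] op 52.7
delta [-0.1  -9.61 13.29] turn -0.5
in frame mm [ 1.000e-01 -6.010e+01  2.828e+02]
```

View pics/w3o.png

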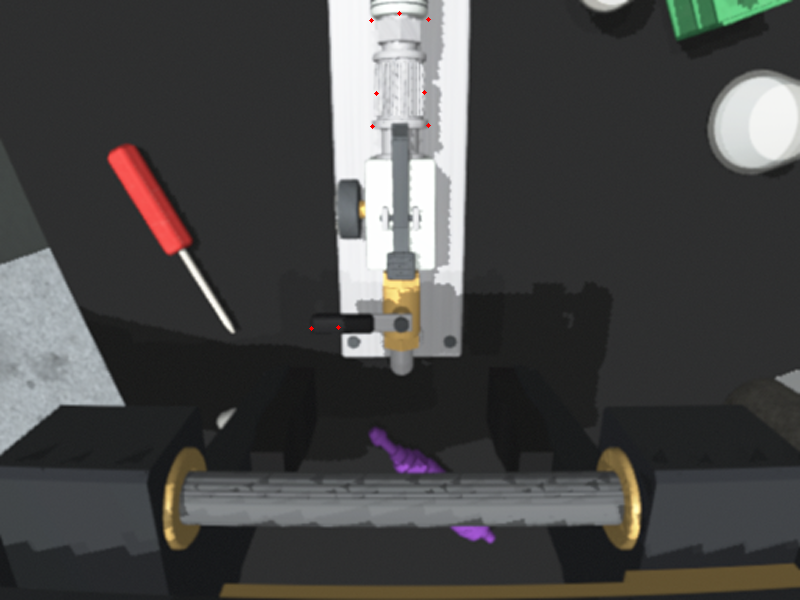

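Emit:
{"method": "send_rows", "body": {"series": [{"delta_pos": [-0.1,-4,3],"turn": -0.5,"jaw": 0.4},{"delta_pos": [-0.1,-7,6],"turn": -0.5,"jaw": 0.4},{"delta_pos": [-0.1,-9.6,9],"turn": -0.5,"jaw": 0.4},{"delta_pos": [-0.1,-9.6,12],"turn": -0.5,"jaw": 0.4},{"delta_pos": [-0.1,-9.6,15],"turn": -0.5,"jaw": 0.4},{"delta_pos": [-0.1,-9.6,18],"turn": -0.5,"jaw": 0.4},{"delta_pos": [-0.1,-9.6,18],"turn": -0.5,"jaw": 0.4},{"delta_pos": [-0.1,-9.6,18],"turn": -0.5,"jaw": 0.4}]}}

```text
clock: 6.42
tool_pos: [0.5569, -0.0967, 0.1019]
eef_rot: [0.991, -0.135, -0.002, 0.0]
contact_force: [0.7, -0.9, 0.7]
opening: 0.6
```

```bash
python3 -c "
from h import *
from plant import vision
im=vision.snapshot('side');cv2.imwrite('pics/s4.png',cv2.resize(im[150:310,180:340],None,fx=3.6,fy=3.6,interpolation=cv2.INTER_CUBIC))
go([0,.036,.067],0,Q);where()
"
```

```text
t 6.4667 pos [ 0.5583 -0.097   0.1035] yaw -15.48 F [-0.3  0.4  1.4] op 52.8
delta [-0.02 -0.02  3.65] turn 0.08
in frame mm [  0.2  35.8 103.5]
```

View pics/s4.png

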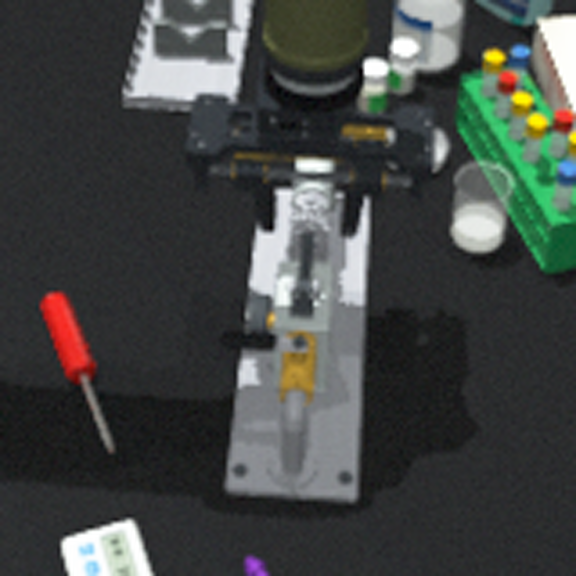

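Fingers straddle the sleeve at roughly (310,200), centred. Descend and grip.

Emit:
{"method": "send_rows", "body": {"series": [{"delta_pos": [0,0,2],"turn": 0,"jaw": 0.4},{"delta_pos": [0,0,3.6],"turn": 0,"jaw": 0.4},{"delta_pos": [0,0,3.6],"turn": 0,"jaw": 0.4},{"delta_pos": [0,0,3.6],"turn": 0,"jaw": 1},{"delta_pos": [0,0,3.6],"turn": 0,"jaw": 1},{"delta_pos": [0,0,3.6],"turn": 0,"jaw": 1},{"delta_pos": [0,0,3.6],"turn": 0,"jaw": 1},{"delta_pos": [0,0,3.6],"turn": 0,"jaw": 1}], "force": 35}}

```text
clock: 7.13
tool_pos: [0.5582, -0.0968, 0.0681]
eef_rot: [0.991, -0.134, 0.001, -0.0]
contact_force: [-1.2, 0.7, 6.1]
opening: 0.319
```

```bash
python3 -c "
from h import *
go([0,.036,.067],0,Q);where()
"
```

```text
t 7.1333 pos [ 0.5582 -0.0968  0.0681] yaw -15.41 F [-1.2  0.7  6.1] op 28.0
delta [-0.    0.    0.11] turn 0.15
in frame mm [ 0.  36.  68.1]
```

Emit:
{"method": "send_rows", "body": {"series": [{"delta_pos": [0,0.25,0],"turn": 0,"jaw": 1},{"delta_pos": [0,0.5,0],"turn": 0,"jaw": 1},{"delta_pos": [0,0.75,0],"turn": 0,"jaw": 1},{"delta_pos": [0,1.0,0],"turn": 0,"jaw": 1},{"delta_pos": [0,1.2,0],"turn": 0,"jaw": 1},{"delta_pos": [0,1.4,0],"turn": 0,"jaw": 1},{"delta_pos": [0,1.55,0],"turn": 0,"jaw": 1},{"delta_pos": [0,1.55,0],"turn": 0,"jaw": 1}]}}

```text
clock: 7.8
tool_pos: [0.555, -0.1081, 0.0681]
eef_rot: [0.991, -0.133, 0.001, -0.002]
contact_force: [-0.4, 7.2, 8.2]
opening: 0.321
```

```bash
python3 -c "
from h import *
go([0,.036,.067],0,Q);where()
"
```

```text
t 7.8 pos [ 0.555  -0.1081  0.0681] yaw -15.26 F [-0.4  7.2  8.2] op 28.3
delta [ 0.01 -1.17  0.11] turn 0.3
in frame mm [-0.  24.3 68.1]
```

Emit:
{"method": "send_rows", "body": {"series": [{"delta_pos": [0,0.1,0],"turn": 0,"jaw": 1},{"delta_pos": [0,0.2,0],"turn": 0,"jaw": 1},{"delta_pos": [0,0.3,0],"turn": 0,"jaw": 1},{"delta_pos": [0,0.3,0],"turn": 0,"jaw": 1}]}}

```text
clock: 8.13
tool_pos: [0.5544, -0.1104, 0.0681]
eef_rot: [0.991, -0.133, 0.001, -0.003]
contact_force: [-1.0, 8.5, 6.8]
opening: 0.321
```

```bash
python3 -c "
from h import *
go([0,.036,.067],0,Q);where()
"
```

```text
t 8.1333 pos [ 0.5544 -0.1104  0.0681] yaw -15.24 F [-1.   8.5  6.8] op 28.3
delta [ 0.01 -1.41  0.11] turn 0.32
in frame mm [-0.  21.9 68.1]
```

Emit:
{"method": "send_rows", "body": {"series": [{"delta_pos": [0,0.1,0],"turn": 0,"jaw": 1},{"delta_pos": [0,0.2,0],"turn": 0,"jaw": 1},{"delta_pos": [0,0.25,0],"turn": 0,"jaw": 1},{"delta_pos": [0,0.25,0],"turn": 0,"jaw": 1}]}}

```text
clock: 8.47
tool_pos: [0.5538, -0.1124, 0.0681]
eef_rot: [0.991, -0.132, 0.001, -0.003]
contact_force: [0.4, 9.4, 7.4]
opening: 0.324
```

```bash
python3 -c "
from h import *
go([0,.036,.067],0,Q);where()
"
```

```text
t 8.4667 pos [ 0.5538 -0.1124  0.0681] yaw -15.22 F [0.4 9.4 7.4] op 28.5
delta [ 0.01 -1.62  0.12] turn 0.34
in frame mm [-0.  19.8 68.1]
```

Emit:
{"method": "send_rows", "body": {"series": [{"delta_pos": [0,0.1,0],"turn": 0,"jaw": 1},{"delta_pos": [0,0.1,0],"turn": 0,"jaw": 1},{"delta_pos": [0,0.1,0],"turn": 0,"jaw": 1}]}}

```text
clock: 8.72
tool_pos: [0.5536, -0.1131, 0.0681]
eef_rot: [0.991, -0.132, 0.001, -0.003]
contact_force: [1.1, 8.7, 7.5]
opening: 0.322
```

```bash
python3 -c "
from h import *
from plant import vision
go([0,.036,.067],0,Q);where()
for n in ('side','scene'):
  im=vision.snapshot(n);cv2.imwrite('pics/%s5.png'%n,cv2.resize(im[170:270,200:340] if n=='side' else im[130:220,230:360],None,fx=5,fy=5,interpolation=cv2.INTER_CUBIC))
"
```

```text
t 8.7167 pos [ 0.5536 -0.1131  0.0681] yaw -15.21 F [1.1 8.7 7.5] op 28.4
delta [ 0.02 -1.69  0.12] turn 0.36
in frame mm [-0.1 19.1 68.1]
```

View pics/side5.png

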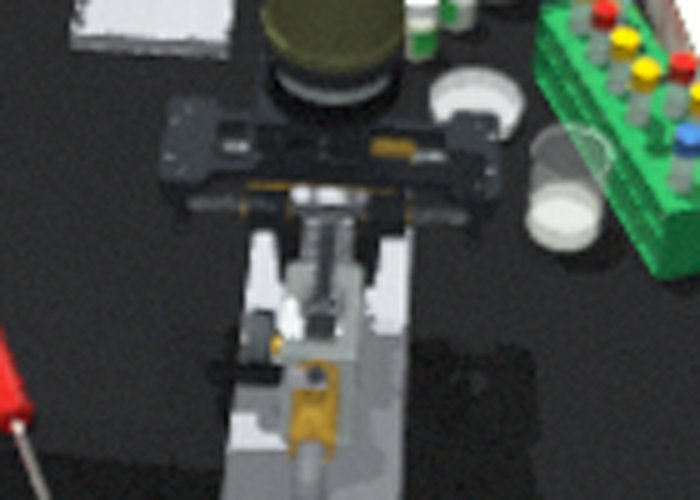

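View pics/scene5.png

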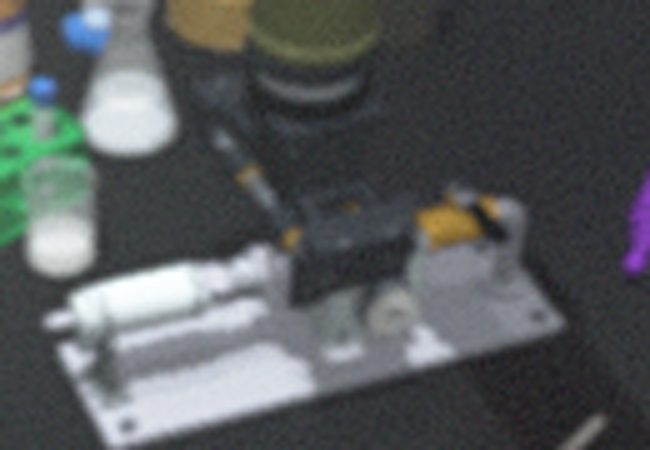

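Emit:
{"method": "send_rows", "body": {"series": [{"delta_pos": [0,-0.2,0],"turn": 0,"jaw": 1},{"delta_pos": [0,-0.4,0],"turn": 0,"jaw": 1},{"delta_pos": [0,-0.6,0],"turn": 0,"jaw": 1},{"delta_pos": [0,-0.6,0],"turn": 0,"jaw": 1},{"delta_pos": [0,-0.6,0],"turn": 0,"jaw": 1}]}}

```text
clock: 9.23
tool_pos: [0.5546, -0.1097, 0.0681]
eef_rot: [0.991, -0.133, 0.001, -0.001]
contact_force: [-0.9, 5.4, 7.4]
opening: 0.326
```

```bash
python3 -c "
from h import *
go([0,.036,.067],0,Q);where()"
```

```text
t 9.2333 pos [ 0.5546 -0.1097  0.0681] yaw -15.3 F [-0.9  5.4  7.4] op 28.6
delta [ 0.01 -1.34  0.11] turn 0.26
in frame mm [ 0.  22.6 68.1]
```

Emit:
{"method": "send_rows", "body": {"series": [{"delta_pos": [0,-0.2,0],"turn": 0,"jaw": 1},{"delta_pos": [0,-0.3,0],"turn": 0,"jaw": 1},{"delta_pos": [0,-0.3,0],"turn": 0,"jaw": 1},{"delta_pos": [0,-0.3,0],"turn": 0,"jaw": 1}]}}

```text
clock: 9.57
tool_pos: [0.5546, -0.1094, 0.0681]
eef_rot: [0.991, -0.134, 0.001, 0.0]
contact_force: [-2.3, 0.4, 6.7]
opening: 0.323
```

```bash
python3 -c "
from h import *
go([0,.036,.067],0,Q);where()"
```

```text
t 9.5667 pos [ 0.5546 -0.1094  0.0681] yaw -15.41 F [-2.3  0.4  6.7] op 28.4
delta [ 0.01 -1.31  0.11] turn 0.15
in frame mm [-0.  22.9 68.1]
```

Emit:
{"method": "send_rows", "body": {"series": [{"delta_pos": [0,0,0],"turn": 0,"jaw": 0.4},{"delta_pos": [0,0,0],"turn": 0,"jaw": 0.4},{"delta_pos": [0,0,-3],"turn": 0,"jaw": 0.4},{"delta_pos": [0,0,-6.5],"turn": 0,"jaw": 0.4},{"delta_pos": [0,-3.5,-7],"turn": 0,"jaw": 0.4},{"delta_pos": [0,-7,-7],"turn": 0,"jaw": 0.4},{"delta_pos": [0,-9.7,-7],"turn": 0,"jaw": 0.4},{"delta_pos": [0,-9.7,-7],"turn": 0,"jaw": 0.4}]}}

```text
clock: 10.23
tool_pos: [0.5821, -0.007, 0.1372]
eef_rot: [0.992, -0.129, 0.001, -0.003]
contact_force: [1.1, 1.3, -0.8]
opening: 0.6
```

```bash
python3 -c "
from h import *
from plant import vision
go([0,.12,.067],0,Q);where()
for n in ('side','scene'):
  im=vision.snapshot(n);cv2.imwrite('pics/%s6.png'%n,cv2.resize(im[170:270,200:340] if n=='side' else im[130:220,230:360],None,fx=5,fy=5,interpolation=cv2.INTER_CUBIC))
"
```

```text
t 10.2333 pos [ 0.5821 -0.007   0.1372] yaw -14.84 F [ 1.1  1.3 -0.8] op 52.8
delta [0.08 0.95 7.01] turn 0.72
in frame mm [ -1.  129.  137.2]
```

View pics/side6.png

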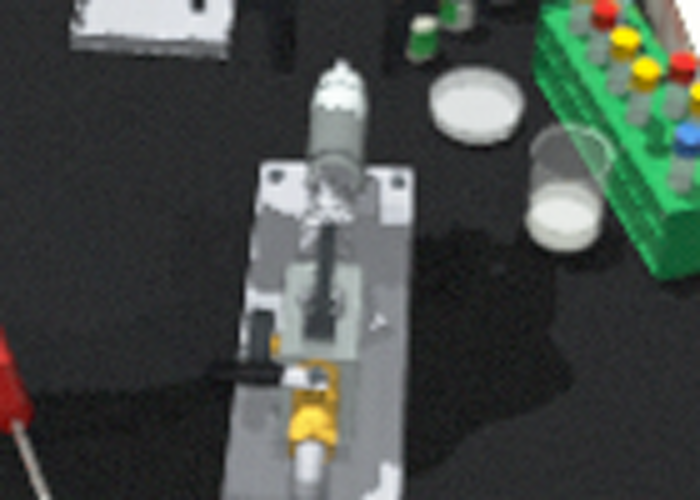

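View pics/scene6.png

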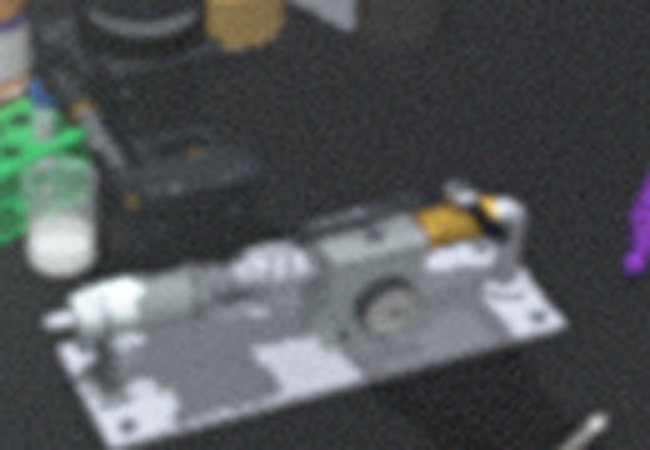

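```bash
python3 -c "
from h import *
go([0,.12,.067],0,Q);where()"
```

```text
t 10.3333 pos [ 0.5802 -0.0143  0.1367] yaw -15.23 F [-0.6 -0.4 -0.2] op 52.7
delta [0.09 0.14 6.97] turn 0.33
in frame mm [ -0.9 121.4 136.7]
```

Settling. Descend and grip.

Emit:
{"method": "send_rows", "body": {"series": [{"delta_pos": [0,0,2],"turn": 0,"jaw": 0.4},{"delta_pos": [0,0,4],"turn": 0,"jaw": 0.4},{"delta_pos": [0,0,6],"turn": 0,"jaw": 0.4},{"delta_pos": [0,0,7],"turn": 0,"jaw": 0.4},{"delta_pos": [0,0,7],"turn": 0,"jaw": 0.4},{"delta_pos": [0,0,7],"turn": 0,"jaw": 0.4}]}}

```text
clock: 10.83
tool_pos: [0.5797, -0.0171, 0.0666]
eef_rot: [0.991, -0.135, -0.0, 0.0]
contact_force: [-0.1, -0.2, -0.1]
opening: 0.601
```

```bash
python3 -c "
from h import *
go([0,.12,.067],0,Q);where()"
```

```text
t 10.8333 pos [ 0.5797 -0.0171  0.0666] yaw -15.49 F [-0.1 -0.2 -0.1] op 52.9
delta [ 0.06 -0.14 -0.04] turn 0.07
in frame mm [ -0.6 118.6  66.6]
```

Emit:
{"method": "send_rows", "body": {"series": [{"delta_pos": [0.06,-0.1,0],"turn": 0,"jaw": 0.4},{"delta_pos": [0.06,-0.1,0],"turn": 0,"jaw": 1},{"delta_pos": [0.06,-0.1,0],"turn": 0,"jaw": 1},{"delta_pos": [0.06,-0.1,0],"turn": 0,"jaw": 1},{"delta_pos": [0.06,-0.1,0],"turn": 0,"jaw": 1},{"delta_pos": [0.06,-0.1,0],"turn": 0,"jaw": 1}], "force": 30}}

```text
clock: 11.33
tool_pos: [0.5812, -0.015, 0.0674]
eef_rot: [0.991, -0.134, 0.0, -0.0]
contact_force: [0.2, 0.0, 4.4]
opening: 0.371
```

```bash
python3 -c "
from h import *
go([0,.12,.067],0,Q);where()"
```

```text
t 11.3333 pos [ 0.5812 -0.015   0.0674] yaw -15.39 F [0.2 0.  4.4] op 32.7
delta [-0.02  0.1   0.04] turn 0.17
in frame mm [  0.2 121.   67.4]
```

Emit:
{"method": "send_rows", "body": {"series": [{"delta_pos": [0,-0.3,0],"turn": 0,"jaw": 1},{"delta_pos": [0,-0.7,0],"turn": 0,"jaw": 1},{"delta_pos": [0,-1.2,0],"turn": 0,"jaw": 1},{"delta_pos": [0,-1.7,0],"turn": 0,"jaw": 1},{"delta_pos": [0,-2.3,0],"turn": 0,"jaw": 1},{"delta_pos": [0,-2.9,0],"turn": 0,"jaw": 1},{"delta_pos": [0,-3.5,0],"turn": 0,"jaw": 1},{"delta_pos": [0,-3.5,0],"turn": 0,"jaw": 1}]}}

```text
clock: 12.0
tool_pos: [0.5869, 0.0062, 0.0675]
eef_rot: [0.99, -0.138, -0.002, 0.008]
contact_force: [-6.8, -20.3, 12.5]
opening: 0.377
```

```bash
python3 -c "
from h import *
from plant import vision
go([0,.12,.067],0,Q);where()
for n in ('side','scene'):
  im=vision.snapshot(n);cv2.imwrite('pics/%s7.png'%n,cv2.resize(im[150:250,200:340] if n=='side' else im[150:240,210:340],None,fx=5,fy=5,interpolation=cv2.INTER_CUBIC))
"
```

```text
t 12.0 pos [0.5869 0.0062 0.0675] yaw -15.89 F [ -6.8 -20.3  12.5] op 33.2
delta [0.01 2.3  0.09] turn -0.33
in frame mm [1.00e-01 1.43e+02 6.75e+01]
```

View pics/scene7.png

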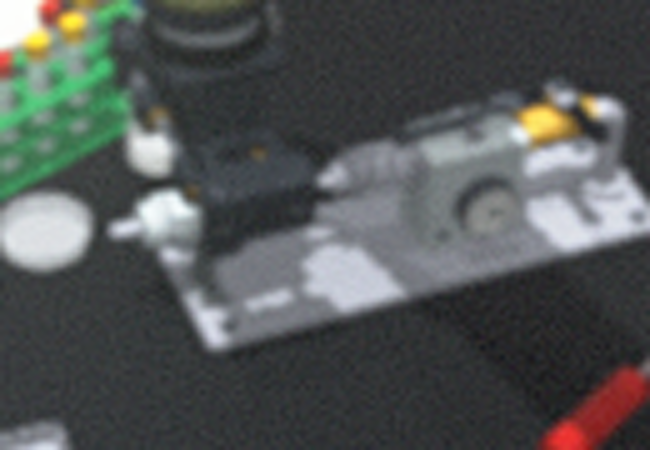

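View pics/side7.png

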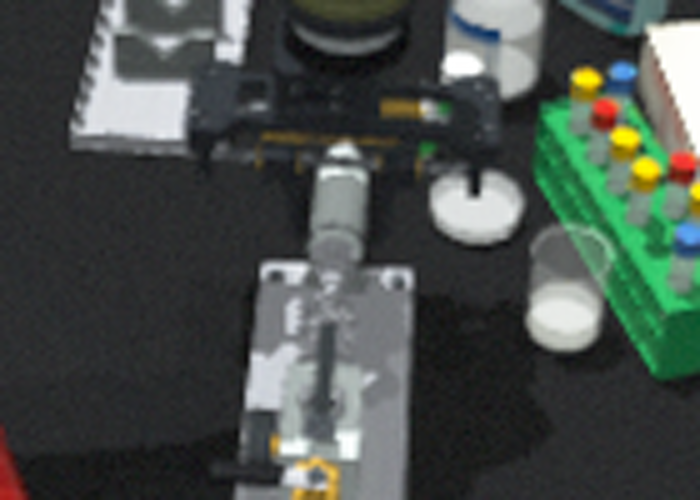

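```bash
python3 -c "
from h import *
from plant import vision
P={n:vision.camera_params(n) for n in ('side','scene')}
for y in (.185,.2,.21,.22): 
  a=proj(P['side'],s2w(Q,[0,y,.075]))[0];b=proj(P['scene'],s2w(Q,[0,y,.075]))[0]
  print(y,(a-[200,150])*5,(b-[210,150])*5)
K=[0,.045,.075],[0,.024,.075],[0,.06,.075],[0,0.0235-.0135-.005,.0925]
print(((proj(P['scene'],s2w(Q,K))-[210,150])*5).round())
print(((proj(P['side'],s2w(Q,K))-[200,150])*5).round())
where()
"
```

```text
0.185 [340.19983772 166.06859591] [144.66996709 226.33797922]
0.2 [341.38355897 150.93808647] [121.70736721 232.07025442]
0.21 [342.16142087 140.99422018] [106.31372126 235.91307328]
0.22 [342.93043152 131.1626356 ] [ 90.85153659 239.77301941]
[[352. 175.]
 [382. 167.]
 [330. 180.]
 [410. 139.]]
[[328. 321.]
 [326. 347.]
 [329. 303.]
 [325. 349.]]
in frame mm [1.000e-01 1.431e+02 6.750e+01]
```

```bash
python3 -c "
from h import *
from plant import vision
im=vision.snapshot('wrist');cv2.imwrite('pics/w7.png',cv2.resize(im,(800,600)))
im=vision.snapshot('scene');cv2.imwrite('pics/sc7.png',cv2.resize(im[160:230,220:320],None,fx=8,fy=8,interpolation=cv2.INTER_CUBIC))
go([0,.12,.067],0,Q);where()
"
```

```text
t 12.2 pos [0.587  0.0062 0.0675] yaw -15.91 F [ -6.8 -20.   12.5] op 33.0
delta [0.01 2.3  0.09] turn -0.35
in frame mm [1.00e-01 1.43e+02 6.75e+01]
```

View pics/w7.png

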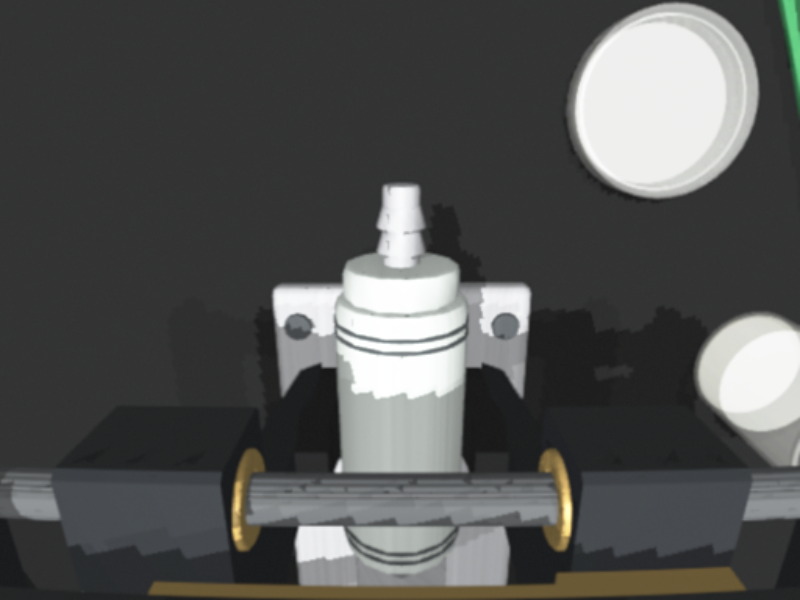

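View pics/sc7.png

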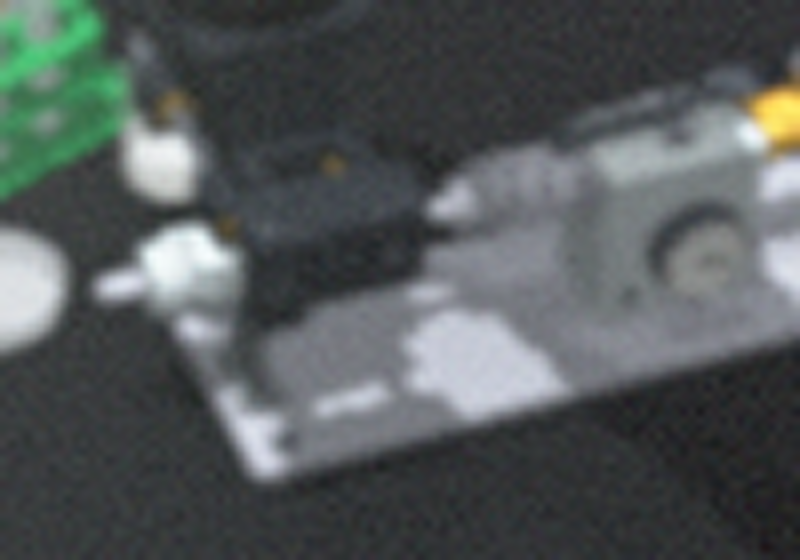

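```bash
python3 -c "
from h import *
from plant import vision
W=vision.camera_params('wrist')
def inv(uv,z):
  X=ray(W,np.array(uv)/1.5625,z);d=X[:2]-Q[:2];c,s=np.cos(Q[2]),np.sin(Q[2]);return (np.array([c*d[0]+s*d[1],-s*d[0]+c*d[1]])*1e3).round(1)
print('tip',inv((402,186),.079),inv((402,186),.075),'plate',inv((272,288),.01),inv((530,288),.01))
print('cyl front edge',inv((336,315),.075),inv((467,315),.075),'fingers pad tip?',inv((300,455),.06))
"
```

```text
tip [  0.3 207.8] [  0.3 207.4] plate [-49.6 162.1] [ 48.9 161.6]
cyl front edge [-16.7 174.8] [ 16.8 174.7] fingers pad tip? [-32.4 122.1]
```

Emit:
{"method": "send_rows", "body": {"series": [{"delta_pos": [0,0.8,0],"turn": 0,"jaw": 1},{"delta_pos": [0,1.2,0],"turn": 0,"jaw": 1},{"delta_pos": [0,1.2,0],"turn": 0,"jaw": 1},{"delta_pos": [0,1.2,0],"turn": 0,"jaw": 1}]}}

```text
clock: 12.53
tool_pos: [0.5869, 0.0057, 0.0675]
eef_rot: [0.991, -0.135, 0.0, 0.001]
contact_force: [-2.4, -2.1, 8.4]
opening: 0.377
```

```bash
python3 -c "
from h import *
from plant import r
go([0,.12,.067],0,Q);where()
s=r.get_state();print(s['moment'],R.from_quat(s['eef_rot']).as_matrix()[:,2])
"
```

```text
t 12.5333 pos [0.5869 0.0057 0.0675] yaw -15.51 F [-2.4 -2.1  8.4] op 33.2
delta [-0.02  2.25  0.06] turn 0.06
in frame mm [1.000e-01 1.425e+02 6.750e+01]
[-0.55101315  0.43421855 -0.11864216] [-2.87053864e-05 -1.42200933e-03 -9.99998989e-01]
```

Emit:
{"method": "send_rows", "body": {"series": [{"delta_pos": [0,0,-0.15],"turn": 0,"jaw": 1},{"delta_pos": [0,0,-0.15],"turn": 0,"jaw": 1},{"delta_pos": [0,-0.2,-0.15],"turn": 0,"jaw": 1},{"delta_pos": [0,-0.4,-0.15],"turn": 0,"jaw": 1},{"delta_pos": [0,-0.4,-0.15],"turn": 0,"jaw": 1}]}}

```text
clock: 12.95
tool_pos: [0.5869, 0.0059, 0.0678]
eef_rot: [0.991, -0.136, -0.001, 0.003]
contact_force: [-0.8, -10.5, -1.8]
opening: 0.373
```

```bash
python3 -c "
from h import *
from plant import r
go([0,.12,.067],0,Q);where()
s=r.get_state();print(s['moment'],R.from_quat(s['eef_rot']).as_matrix()[:,2])
"
```

```text
t 12.95 pos [0.5869 0.0059 0.0678] yaw -15.6 F [ -0.8 -10.5  -1.8] op 32.8
delta [-0.01  2.27  0.09] turn -0.04
in frame mm [1.000e-01 1.427e+02 6.780e+01]
[-2.17631322  0.19985731 -0.00882261] [-0.00276781 -0.0064187  -0.99997557]
```

```bash
python3 -c "
from h import *
from plant import vision
W=vision.camera_params('wrist')
def inv(uv,z):
  X=ray(W,np.array(uv)/1.5625,z);d=X[:2]-Q[:2];c,s=np.cos(Q[2]),np.sin(Q[2]);return (np.array([c*d[0]+s*d[1],-s*d[0]+c*d[1]])*1e3).round(1)
for z in (.056,.06,.075,.09,.1): print(z,inv((312,365),z),inv((500,365),z),inv((337,470),z))
im=vision.snapshot('wrist');g=cv2.convertScaleAbs(im,alpha=3,beta=20)
cv2.imwrite('pics/w8.png',cv2.resize(g[200:384,120:400],None,fx=2.8,fy=2.8,interpolation=cv2.INTER_CUBIC))
im=vision.snapshot('scene');g=cv2.convertScaleAbs(im,alpha=2.5,beta=10)
cv2.imwrite('pics/sc8.png',cv2.resize(g[160:230,220:320],None,fx=8,fy=8,interpolation=cv2.INTER_CUBIC))
"
```

```text
0.056 [-27.5 151.2] [ 29.9 151.2] [-21.3 113.3]
0.06 [-26.7 153.1] [ 29.1 153.1] [-20.8 116.2]
0.075 [-23.9 160.1] [ 26.1 160.1] [-18.6 127.1]
0.09 [-21.1 167.1] [ 23.  167.1] [-16.4 137.9]
0.1 [-19.3 171.8] [ 21.  171.8] [-15.  145.2]
```

View pics/w8.png

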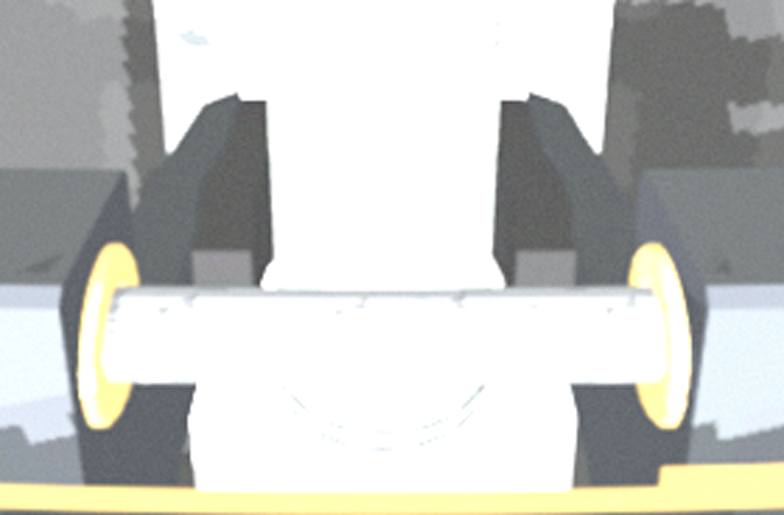

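View pics/sc8.png

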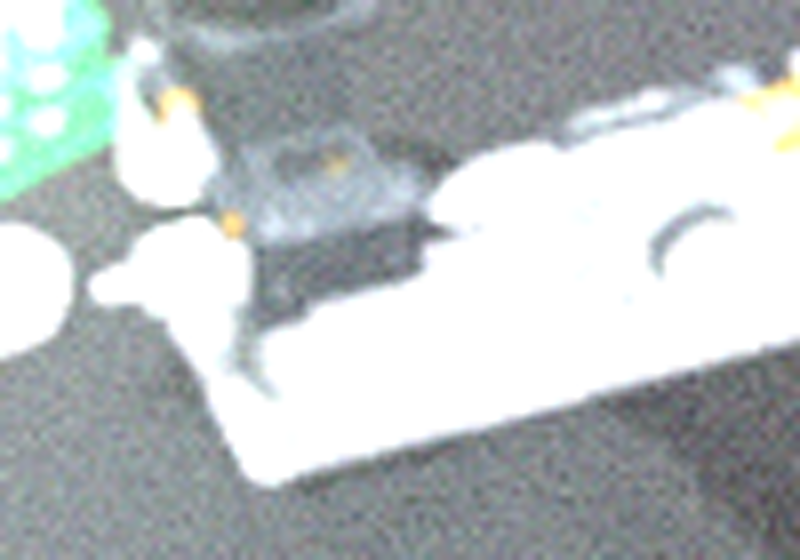

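Emit:
{"method": "send_rows", "body": {"series": [{"delta_pos": [0,0.4,0],"turn": 0,"jaw": 1},{"delta_pos": [0,0.8,0],"turn": 0,"jaw": 1},{"delta_pos": [0,0.8,0],"turn": 0,"jaw": 1},{"delta_pos": [0,0.8,0],"turn": 0,"jaw": 1}]}}

```text
clock: 13.38
tool_pos: [0.5867, 0.0053, 0.0678]
eef_rot: [0.991, -0.133, 0.001, -0.001]
contact_force: [3.6, 2.3, -8.4]
opening: 0.371
```

```bash
cat >> h.py <<'E'
def st():
    from plant import r
    s=r.get_state();where();print(s['clock'],'F',s['contact_force'].round(1),'M',s['moment'].round(2),'zax',R.from_quat(s['eef_rot']).as_matrix()[:,2].round(4),'op',round(88*s['opening'],1))
E
python3 -c "
from h import *
st()"
```

```text
in frame mm [1.000e-01 1.421e+02 6.780e+01]
13.3833 F [ 3.6  2.3 -8.4] M [ 0.47 -0.66 -0.04] zax [ 0.0014  0.0024 -1.    ] op 32.7
```

Emit:
{"method": "send_rows", "body": {"series": [{"delta_pos": [0,0,-0.05],"turn": 0,"jaw": 1},{"delta_pos": [0,0,-0.05],"turn": 0,"jaw": 1},{"delta_pos": [0,0,-0.05],"turn": 0,"jaw": 1}]}}

```text
clock: 13.63
tool_pos: [0.5867, 0.0054, 0.0679]
eef_rot: [0.991, -0.133, 0.0, -0.001]
contact_force: [5.4, 3.5, -12.9]
opening: 0.375
```

```bash
python3 -c "
from h import *
st()"
```

```text
in frame mm [1.000e-01 1.421e+02 6.790e+01]
13.6333 F [  5.4   3.5 -12.9] M [ 0.59 -0.94 -0.07] zax [ 0.0012  0.0021 -1.    ] op 33.0
```

Emit:
{"method": "send_rows", "body": {"series": [{"delta_pos": [0,-0.3,0.15],"turn": 0,"jaw": 1},{"delta_pos": [0,-0.3,0.15],"turn": 0,"jaw": 1},{"delta_pos": [0,-0.3,0.15],"turn": 0,"jaw": 1}]}}

```text
clock: 13.88
tool_pos: [0.5868, 0.0055, 0.0677]
eef_rot: [0.991, -0.134, 0.0, 0.0]
contact_force: [0.3, -2.3, -0.2]
opening: 0.375
```

```bash
python3 -c "
from h import *
st()"
```

```text
in frame mm [1.000e-01 1.423e+02 6.770e+01]
13.8833 F [ 0.3 -2.3 -0.2] M [-0.41 -0.16 -0.04] zax [ 2.e-04 -1.e-03 -1.e+00] op 33.0
```

Emit:
{"method": "send_rows", "body": {"series": [{"delta_pos": [0,0,0],"turn": 0,"jaw": 0.5},{"delta_pos": [0,0,0],"turn": 0,"jaw": 0.5},{"delta_pos": [0,0,0],"turn": 0,"jaw": 0.5},{"delta_pos": [0,0,0],"turn": 0,"jaw": 0.5}]}}

```text
clock: 14.22
tool_pos: [0.5865, 0.0067, 0.0673]
eef_rot: [0.991, -0.134, -0.0, -0.0]
contact_force: [0.8, -0.3, -0.4]
opening: 0.502
```

```bash
python3 -c "
from h import *
st()
from plant import vision
im=vision.snapshot('wrist');cv2.imwrite('pics/w9.png',cv2.resize(im,(800,600)))
im=vision.snapshot('scene');cv2.imwrite('pics/sc9.png',cv2.resize(im[160:230,220:320],None,fx=8,fy=8,interpolation=cv2.INTER_CUBIC))
"
```

```text
in frame mm [ -0.4 143.3  67.3]
14.2167 F [ 0.8 -0.3 -0.4] M [-0.01  0.05 -0.08] zax [-3.e-04  5.e-04 -1.e+00] op 44.2
```

View pics/w9.png

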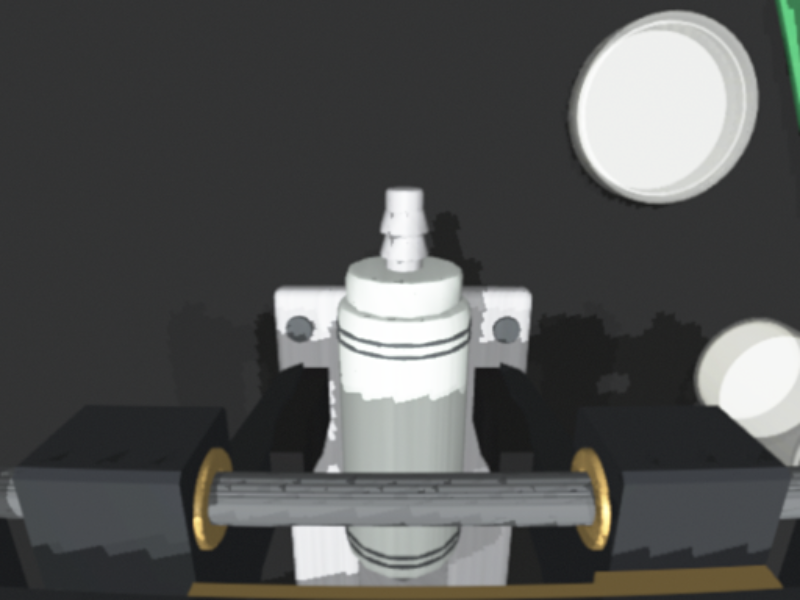

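View pics/sc9.png

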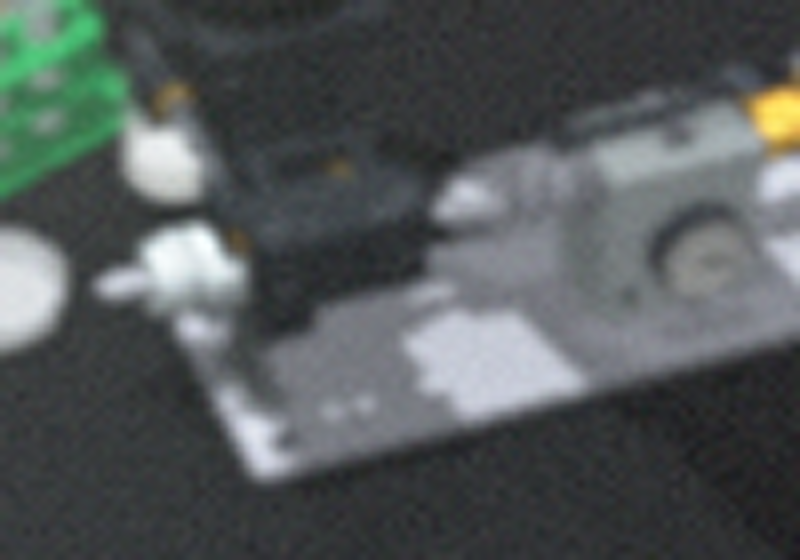

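Emit:
{"method": "send_rows", "body": {"series": [{"delta_pos": [0.04,0,-0.5],"turn": 0,"jaw": 0.45},{"delta_pos": [0.04,0.5,-0.95],"turn": 0,"jaw": 0.45},{"delta_pos": [0.04,1.1,-0.95],"turn": 0,"jaw": 0.45},{"delta_pos": [0.04,1.1,-0.95],"turn": 0,"jaw": 0.45},{"delta_pos": [0.04,1.1,-0.95],"turn": 0,"jaw": 0.45},{"delta_pos": [0.04,1.1,-0.95],"turn": 0,"jaw": 0.45}]}}

```text
clock: 14.82
tool_pos: [0.5842, -0.0047, 0.0767]
eef_rot: [0.991, -0.134, -0.0, -0.0]
contact_force: [-0.8, -0.2, 0.4]
opening: 0.549
```

```bash
python3 -c "
from h import *
st()
from plant import vision
W=vision.camera_params('wrist')
im=vision.snapshot('wrist');cv2.imwrite('pics/w10.png',cv2.resize(im,(800,600)))
st()
"
```

```text
in frame mm [  0.3 131.7  76.7]
14.8167 F [-0.8 -0.2  0.4] M [-0.01  0.03 -0.03] zax [-0.e+00  1.e-04 -1.e+00] op 48.3
in frame mm [  0.2 132.   76.7]
14.8667 F [0.1 0.3 0.2] M [-0.01 -0.02  0.  ] zax [-1.e-04  2.e-04 -1.e+00] op 48.2
```

View pics/w10.png

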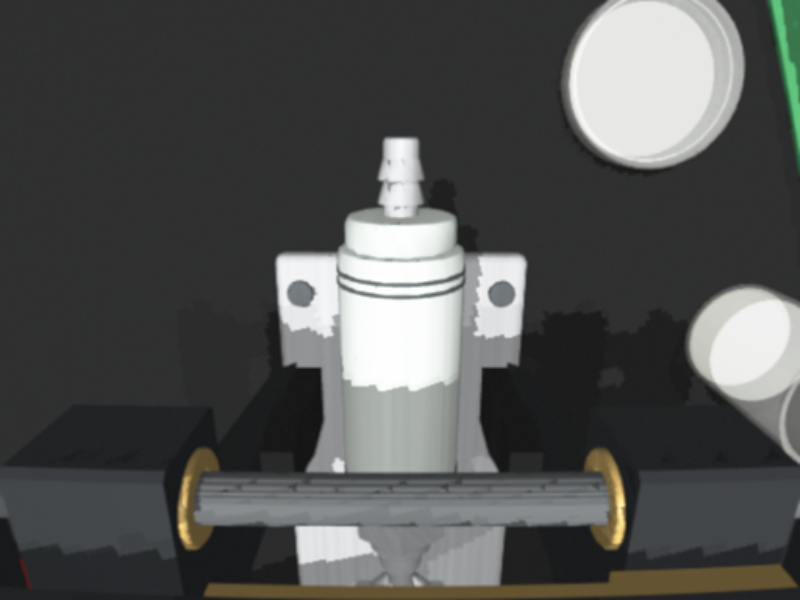

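Emit:
{"method": "send_rows", "body": {"series": [{"delta_pos": [0,0,0],"turn": 0,"jaw": 1},{"delta_pos": [0,0,0],"turn": 0,"jaw": 1},{"delta_pos": [0,0,0],"turn": 0,"jaw": 1},{"delta_pos": [0,0,0],"turn": 0,"jaw": 1},{"delta_pos": [0,0,0],"turn": 0,"jaw": 1}], "force": 30}}

```text
clock: 15.28
tool_pos: [0.5841, -0.0043, 0.0767]
eef_rot: [0.991, -0.134, -0.0, -0.0]
contact_force: [0.7, 0.4, -0.0]
opening: 0.376
```

```bash
python3 -c "
from h import *
st()"
```

```text
in frame mm [  0.2 132.1  76.7]
15.2833 F [ 0.7  0.4 -0. ] M [ 0.08 -0.01  0.03] zax [-2.e-04  2.e-04 -1.e+00] op 33.0
```

Emit:
{"method": "send_rows", "body": {"series": [{"delta_pos": [0,-0.2,0],"turn": 0,"jaw": 1},{"delta_pos": [0,-0.4,0],"turn": 0,"jaw": 1},{"delta_pos": [0,-0.4,0],"turn": 0,"jaw": 1},{"delta_pos": [0,-0.4,0],"turn": 0,"jaw": 1}]}}

```text
clock: 15.62
tool_pos: [0.5851, -0.0006, 0.0767]
eef_rot: [0.991, -0.134, -0.0, 0.0]
contact_force: [-1.0, -1.0, 1.5]
opening: 0.373
```

```bash
python3 -c "
from h import *
st()"
```

```text
in frame mm [  0.2 135.9  76.7]
15.6167 F [-1.  -1.   1.5] M [-0.22  0.21  0.  ] zax [-3.e-04 -2.e-04 -1.e+00] op 32.9
```

Emit:
{"method": "send_rows", "body": {"series": [{"delta_pos": [0,-0.4,0],"turn": 0,"jaw": 1},{"delta_pos": [0,-0.8,0],"turn": 0,"jaw": 1},{"delta_pos": [0,-1.2,0],"turn": 0,"jaw": 1},{"delta_pos": [0,-1.2,0],"turn": 0,"jaw": 1}]}}

```text
clock: 15.95
tool_pos: [0.5886, 0.0119, 0.0769]
eef_rot: [0.991, -0.133, 0.0, -0.0]
contact_force: [-2.4, -1.3, 4.1]
opening: 0.377
```

```bash
python3 -c "
from h import *
st()"
```

```text
in frame mm [  0.2 148.9  76.9]
15.95 F [-2.4 -1.3  4.1] M [-0.4   0.45  0.  ] zax [ 1.e-04  3.e-04 -1.e+00] op 33.1
```

Emit:
{"method": "send_rows", "body": {"series": [{"delta_pos": [0,-0.5,-0.03],"turn": 0,"jaw": 1},{"delta_pos": [0,-1.0,-0.03],"turn": 0,"jaw": 1},{"delta_pos": [0,-1.5,-0.03],"turn": 0,"jaw": 1},{"delta_pos": [0,-2.0,-0.03],"turn": 0,"jaw": 1},{"delta_pos": [0,-2.5,-0.03],"turn": 0,"jaw": 1},{"delta_pos": [0,-2.5,-0.03],"turn": 0,"jaw": 1},{"delta_pos": [0,-2.5,-0.03],"turn": 0,"jaw": 1}]}}

```text
clock: 16.53
tool_pos: [0.5956, 0.0373, 0.0771]
eef_rot: [0.991, -0.133, 0.0, -0.001]
contact_force: [-1.1, 2.2, 2.1]
opening: 0.379
```

```bash
python3 -c "
from h import *
st()
from plant import vision
im=vision.snapshot('scene');cv2.imwrite('pics/sc11.png',cv2.resize(im[150:250,200:330],None,fx=6,fy=6,interpolation=cv2.INTER_CUBIC))
im=vision.snapshot('side');cv2.imwrite('pics/sd11.png',cv2.resize(im[120:240,200:330],None,fx=5,fy=5,interpolation=cv2.INTER_CUBIC))
"
```

```text
in frame mm [1.000e-01 1.753e+02 7.710e+01]
16.5333 F [-1.1  2.2  2.1] M [ 0.4   0.26 -0.03] zax [ 0.0012  0.0023 -1.    ] op 33.4
```

View pics/sc11.png

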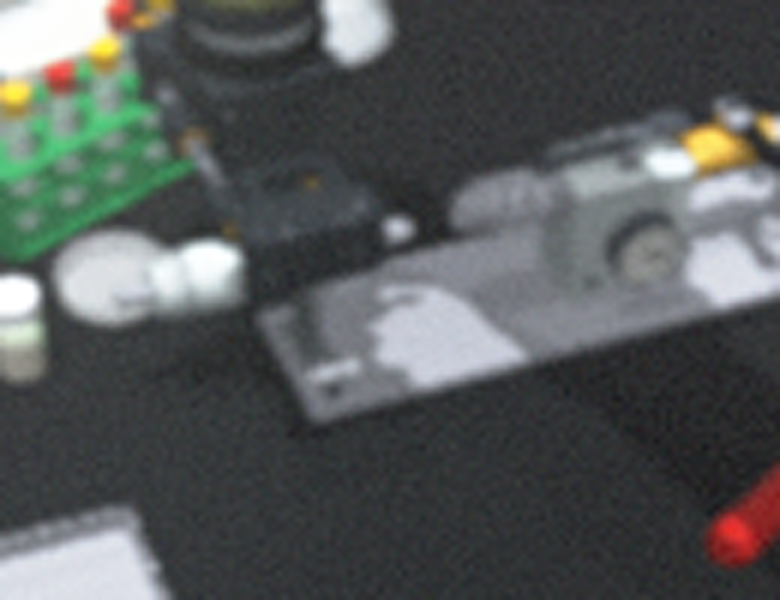

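View pics/sd11.png

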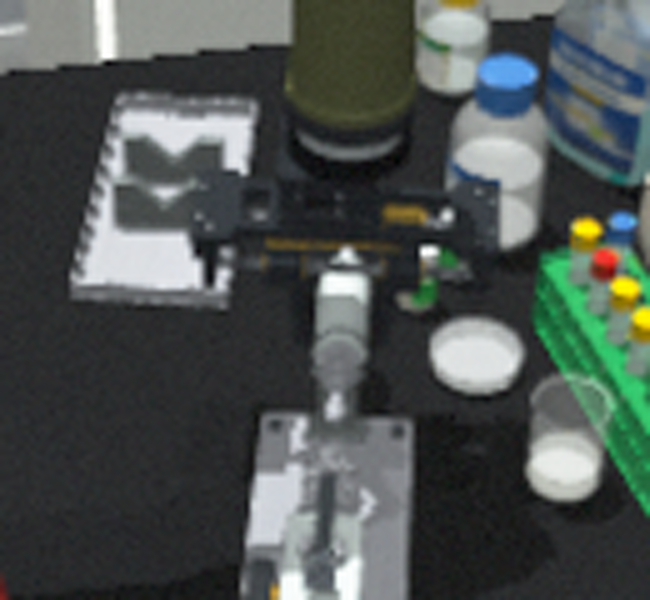

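Emit:
{"method": "send_rows", "body": {"series": [{"delta_pos": [0,-0.3,-1.5],"turn": 0,"jaw": 1},{"delta_pos": [0,-0.3,-4],"turn": 0,"jaw": 1},{"delta_pos": [0,-0.5,-7],"turn": 0,"jaw": 1},{"delta_pos": [-2,-2,-10],"turn": 0,"jaw": 1},{"delta_pos": [-4,-3,-13],"turn": 0,"jaw": 1},{"delta_pos": [-6,-4,-16],"turn": 0,"jaw": 1},{"delta_pos": [-8,-4.3,-18],"turn": 0,"jaw": 1},{"delta_pos": [-8,-4.3,-18],"turn": 0,"jaw": 1}]}}

```text
clock: 17.3
tool_pos: [0.5282, 0.1008, 0.2607]
eef_rot: [0.991, -0.132, 0.002, -0.002]
contact_force: [-0.8, 0.7, -3.0]
opening: 0.375
```

Emit:
{"method": "send_rows", "body": {"series": [{"delta_pos": [0,0,0],"turn": 0,"jaw": 1},{"delta_pos": [0,0,0],"turn": 0,"jaw": 1},{"delta_pos": [0,0,0],"turn": 0,"jaw": 1}]}}

```text
clock: 17.55
tool_pos: [0.5297, 0.0966, 0.2559]
eef_rot: [0.991, -0.135, -0.001, 0.001]
contact_force: [0.4, -0.4, -0.9]
opening: 0.383
```

```bash
python3 -c "
from h import *
import pickle
from plant import vision
st();go([0,-.010,.1],0,TR)
p=vision.camera_params('wrist');im=vision.snapshot('wrist');pickle.dump(p,open('Pw12.pkl','wb'))
cv2.imwrite('pics/w12.png',cv2.resize(im,(800,600),interpolation=cv2.INTER_CUBIC))
"
```

```text
in frame mm [-79.3 214.7 255.9]
17.55 F [ 0.4 -0.4 -0.9] M [-0.    0.01  0.01] zax [-0.0012 -0.0011 -1.    ] op 33.7
t 17.55 pos [0.5297 0.0966 0.2559] yaw -15.49 F [ 0.4 -0.4 -0.9] op 33.7
delta [ -5.82 -16.13  15.57] turn 0.81
```

View pics/w12.png

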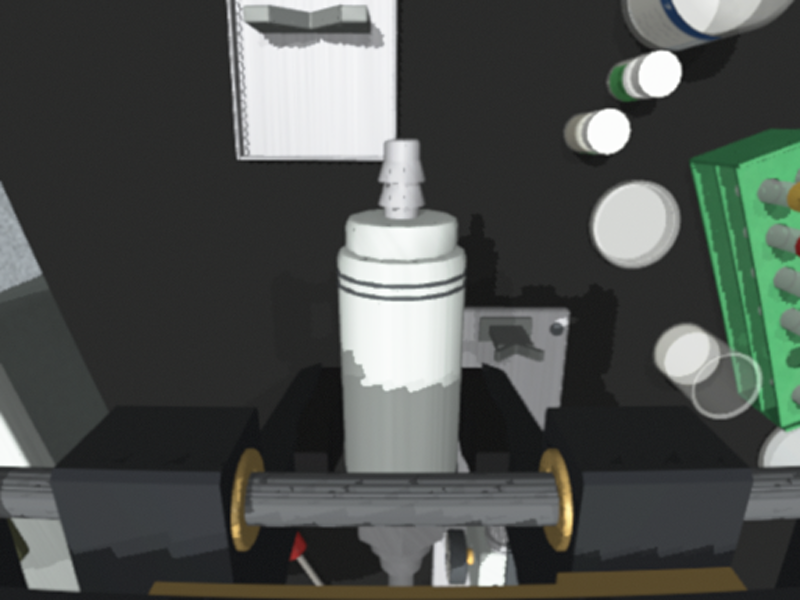

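Emit:
{"method": "send_rows", "body": {"series": [{"delta_pos": [0,-3,0],"turn": 0,"jaw": 1},{"delta_pos": [0,-6,0],"turn": 0,"jaw": 1},{"delta_pos": [0,-8,0],"turn": 0,"jaw": 1},{"delta_pos": [0,-8,0],"turn": 0,"jaw": 1},{"delta_pos": [0,-8,0],"turn": 0,"jaw": 1},{"delta_pos": [0,-8,0],"turn": 0,"jaw": 1},{"delta_pos": [0,-8,0],"turn": 0,"jaw": 1}]}}

```text
clock: 18.18
tool_pos: [0.5506, 0.1728, 0.2565]
eef_rot: [0.991, -0.135, -0.0, 0.001]
contact_force: [1.1, -0.4, -2.1]
opening: 0.377
```

```bash
python3 -c "
from h import *
import pickle
from plant import vision
st();go([0,-.010,.1],0,TR)
p=vision.camera_params('wrist');im=vision.snapshot('wrist');pickle.dump(p,open('Pw13.pkl','wb'))
cv2.imwrite('pics/w13.png',cv2.resize(im,(800,600),interpolation=cv2.INTER_CUBIC))
"
```

```text
in frame mm [-79.6 293.7 256.5]
18.1833 F [ 1.1 -0.4 -2.1] M [-0.    0.03  0.01] zax [-0.001  -0.0017 -1.    ] op 33.2
t 18.1833 pos [0.5506 0.1728 0.2565] yaw -15.55 F [ 1.1 -0.4 -2.1] op 33.2
delta [-5.81 -8.23 15.63] turn 0.75
```

View pics/w13.png

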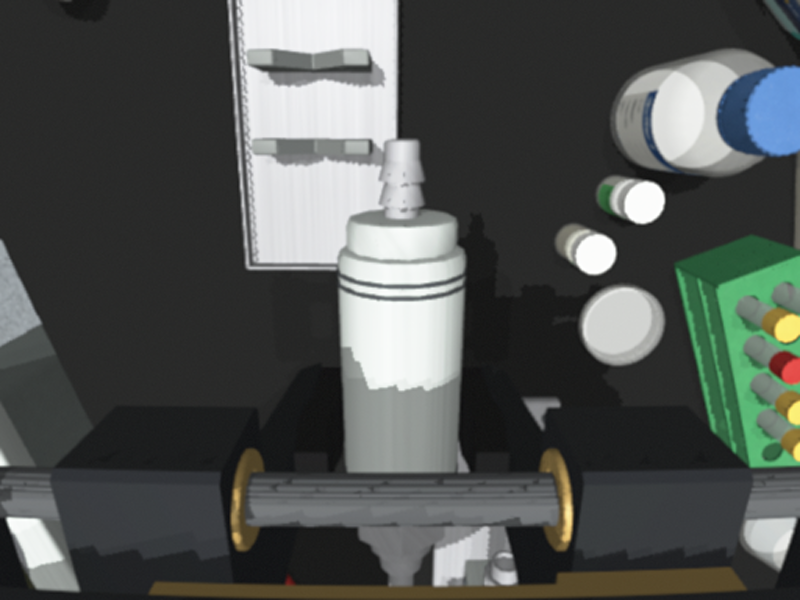

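```bash
python3 -c "
from h import *
import pickle
p=pickle.load(open('Pw13.pkl','rb'))
L=np.array([[-38,-22,42],[38,-22,42],[-38,-32,42],[38,-32,42],[-38,32,42],[38,32,42],[-55,-115,16]])/1e3
u=np.array([(253,140),(371,139),(254,153),(371,153),(249,50),(369,49),(248,268)])/1.5625
q,res=fit([(p,L,u)],[.52,.275,-.28]);print(q.round(4),(res*1.5625).round(1).tolist())
q,res=fit([(p,L[:6],u[:6])],[.52,.275,-.28]);print(q.round(4),(res*1.5625).round(1).tolist())
for a in ([.5193,.277,-.2845],q):
  im=cv2.imread('pics/w13.png')
  K=np.array([[x,y,42] for x in(-38,0,38) for y in(-32,-22,22,32)]+[[-55,-115,16],[-55,-115,0],[0,-27,21],[0,27,21]])/1e3
  for b in proj(p,s2w(a,K))*1.5625: cv2.circle(im,tuple(int(round(v)) for v in b),2,(0,0,255),-1)
cv2.imwrite('pics/w13o.png',cv2.resize(im[0:300,200:440],None,fx=2,fy=2)) 
"
```

```text
[ 0.5205  0.2796 -0.2782] [[-0.2, -1.3], [0.1, -0.1], [-0.2, 1.7], [0.2, 1.9], [-1.6, -1.3], [1.5, -0.7], [0.2, 0.9]]
[ 0.5204  0.2794 -0.2732] [[-0.1, -0.8], [0.1, -0.2], [-0.1, 2.2], [0.3, 1.8], [-1.9, -0.7], [1.1, -0.8]]
```

View pics/w13o.png

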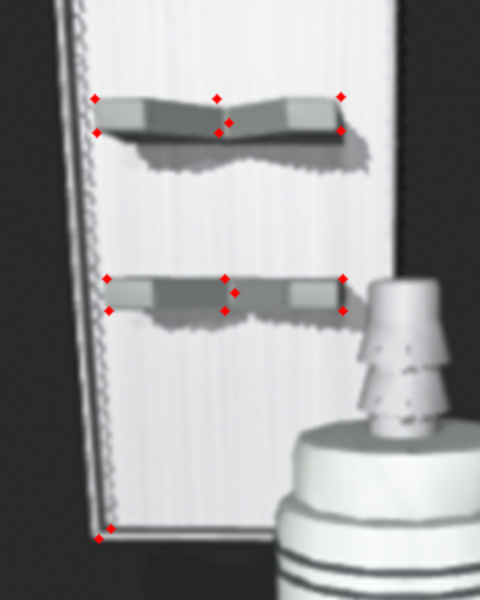

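```bash
sed -i 's/TR=np.array.*/TR=np.array([.5205,.2795,-.2755])/' h.py; python3 -c "
from h import *
go([0,-.0075,.09],0,TR)"
```

```text
t 18.2333 pos [0.5506 0.1729 0.2567] yaw -15.55 F [ 0.2  0.  -1.8] op 33.2
delta [-5.76 -8.73 16.66] turn 0.23
```

Emit:
{"method": "send_rows", "body": {"series": [{"delta_pos": [-2.5,-3.5,2],"turn": 0.2,"jaw": 1},{"delta_pos": [-5,-6.5,5],"turn": 0.2,"jaw": 1},{"delta_pos": [-5.8,-8.7,8],"turn": 0.2,"jaw": 1},{"delta_pos": [-5.8,-8.7,10.5],"turn": 0.2,"jaw": 1},{"delta_pos": [-5.8,-8.7,13],"turn": 0.2,"jaw": 1},{"delta_pos": [-5.8,-8.7,15],"turn": 0.2,"jaw": 1},{"delta_pos": [-5.8,-8.7,16],"turn": 0.2,"jaw": 1},{"delta_pos": [-5.8,-8.7,16],"turn": 0.2,"jaw": 1}]}}

```text
clock: 18.9
tool_pos: [0.5169, 0.2725, 0.0951]
eef_rot: [0.991, -0.136, -0.002, 0.002]
contact_force: [0.2, -0.2, -1.9]
opening: 0.375
```

Emit:
{"method": "send_rows", "body": {"series": [{"delta_pos": [0,0,0],"turn": 0,"jaw": 1},{"delta_pos": [0,0,0],"turn": 0,"jaw": 1}]}}

```text
clock: 19.07
tool_pos: [0.519, 0.2741, 0.0984]
eef_rot: [0.991, -0.136, 0.001, -0.001]
contact_force: [0.5, -0.7, -1.3]
opening: 0.378
```

```bash
python3 -c "
from h import *
from plant import vision
go([0,-.0075,.052],0,TR)
for n in ('side','scene'):
  p=vision.camera_params(n);im=vision.snapshot(n);a,b,c,d=(110,210,190,310) if n=='side' else (210,310,120,260)
  cv2.imwrite('pics/%s14.png'%n,cv2.resize(im[a:b,c:d],None,fx=5.5,fy=5.5,interpolation=cv2.INTER_CUBIC))
"
```

```text
t 19.0667 pos [0.519  0.2741 0.0984] yaw -15.66 F [ 0.5 -0.7 -1.3] op 33.2
delta [-0.02  0.2   4.64] turn 0.13
```

View pics/scene14.png

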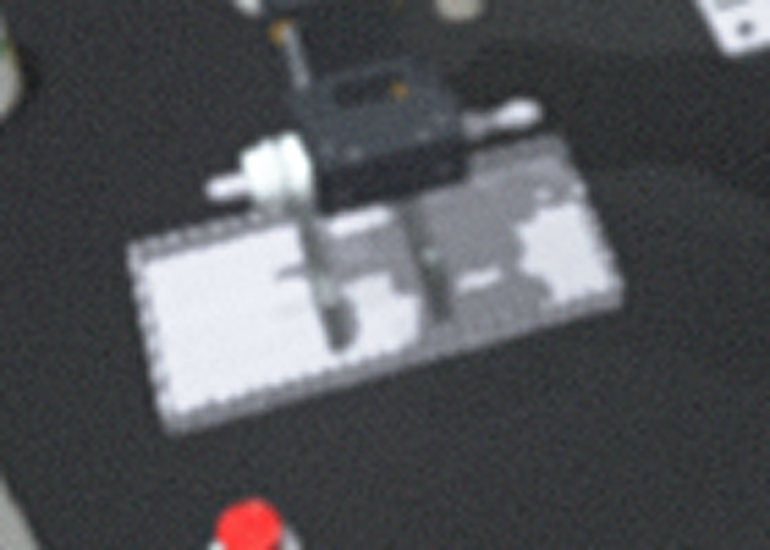

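View pics/side14.png

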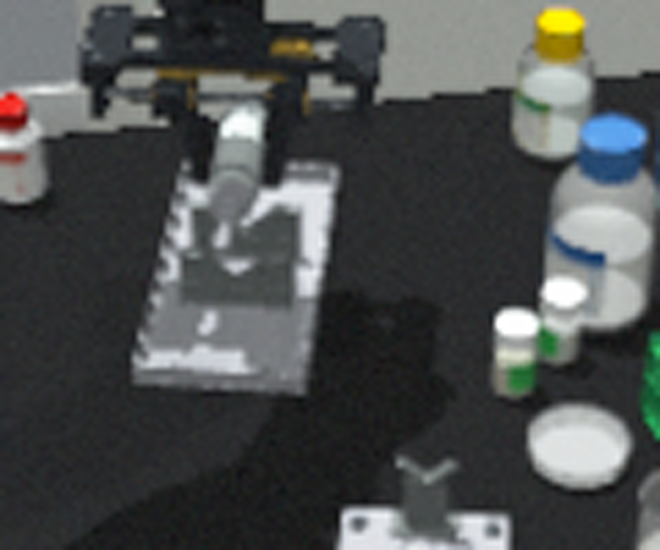

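Emit:
{"method": "send_rows", "body": {"series": [{"delta_pos": [0,0.2,1.5],"turn": 0.1,"jaw": 1},{"delta_pos": [0,0.2,2.8],"turn": 0.1,"jaw": 1},{"delta_pos": [0,0.2,3.6],"turn": 0.1,"jaw": 1},{"delta_pos": [0,0.2,4.1],"turn": 0.1,"jaw": 1},{"delta_pos": [0,0.2,4.4],"turn": 0.1,"jaw": 1},{"delta_pos": [0,0.2,4.5],"turn": 0.1,"jaw": 1},{"delta_pos": [0,0.2,4.6],"turn": 0.1,"jaw": 1},{"delta_pos": [0,0.2,4.6],"turn": 0.1,"jaw": 1}]}}

```text
clock: 19.83
tool_pos: [0.5175, 0.2724, 0.0512]
eef_rot: [0.991, -0.137, 0.0, -0.0]
contact_force: [-0.3, -0.7, -1.7]
opening: 0.375
```

```bash
python3 -c "
from h import *
go([0,-.0075,.0467],0,TR)"
```

```text
t 19.8333 pos [0.5175 0.2724 0.0512] yaw -15.7 F [-0.3 -0.7 -1.7] op 33.0
delta [ 0.09 -0.02  0.45] turn 0.09
```

Emit:
{"method": "send_rows", "body": {"series": [{"delta_pos": [0.1,0,0.1],"turn": 0,"jaw": 1},{"delta_pos": [0.1,0,0.2],"turn": 0,"jaw": 1},{"delta_pos": [0.1,0,0.3],"turn": 0,"jaw": 1},{"delta_pos": [0.1,0,0.35],"turn": 0,"jaw": 1},{"delta_pos": [0.1,0,0.35],"turn": 0,"jaw": 1}]}}

```text
clock: 20.25
tool_pos: [0.5181, 0.2721, 0.0477]
eef_rot: [0.991, -0.136, -0.0, -0.0]
contact_force: [-1.4, 0.7, 1.3]
opening: 0.376
```

```bash
python3 -c "
from h import *
go([0,-.0075,.0467],0,TR)"
```

```text
t 20.25 pos [0.5181 0.2721 0.0477] yaw -15.69 F [-1.4  0.7  1.3] op 33.1
delta [ 0.03 -0.03  0.1 ] turn 0.09
```

Emit:
{"method": "send_rows", "body": {"series": [{"delta_pos": [0,0,0.05],"turn": 0,"jaw": 1},{"delta_pos": [0,0,0.1],"turn": 0,"jaw": 1},{"delta_pos": [0,0,0.1],"turn": 0,"jaw": 1}]}}

```text
clock: 20.5
tool_pos: [0.5181, 0.2724, 0.0472]
eef_rot: [0.991, -0.136, -0.0, -0.0]
contact_force: [-2.8, 0.6, 7.0]
opening: 0.377
```

```bash
python3 -c "
from h import *
go([0,-.0075,.0467],0,TR)"
```

```text
t 20.5 pos [0.5181 0.2724 0.0472] yaw -15.68 F [-2.8  0.6  7. ] op 33.1
delta [ 0.04 -0.    0.05] turn 0.1
```

Emit:
{"method": "send_rows", "body": {"series": [{"delta_pos": [0,0,0],"turn": 0,"jaw": 0.6},{"delta_pos": [0,0,0],"turn": 0,"jaw": 0.5},{"delta_pos": [0,0,0],"turn": 0,"jaw": 0.45},{"delta_pos": [0,0,0],"turn": 0,"jaw": 0.45}]}}

```text
clock: 20.83
tool_pos: [0.5185, 0.2718, 0.0464]
eef_rot: [0.991, -0.137, 0.0, 0.0]
contact_force: [-0.5, -0.1, 0.3]
opening: 0.551
```

```bash
python3 -c "
from h import *
st()
go([0,-.0075,.0467],0,TR)"
```

```text
in frame mm [-137.1  380.5   46.4]
20.8333 F [-0.5 -0.1  0.3] M [-0.    0.04  0.04] zax [ 5.e-04 -1.e-04 -1.e+00] op 48.5
t 20.8333 pos [0.5185 0.2718 0.0464] yaw -15.71 F [-0.5 -0.1  0.3] op 48.5
delta [-0.02 -0.04 -0.03] turn 0.08
```

Emit:
{"method": "send_rows", "body": {"series": [{"delta_pos": [0,0,-1.5],"turn": 0,"jaw": 0.45},{"delta_pos": [0,0,-4],"turn": 0,"jaw": 0.45},{"delta_pos": [0,0,-8],"turn": 0,"jaw": 0.45},{"delta_pos": [0,4,-11],"turn": 0,"jaw": 0.45},{"delta_pos": [0,8,-14],"turn": 0,"jaw": 0.45},{"delta_pos": [0,10,-17],"turn": 0,"jaw": 0.45},{"delta_pos": [0,10,-20],"turn": 0,"jaw": 0.45},{"delta_pos": [0,10,-20],"turn": 0,"jaw": 0.45}]}}

```text
clock: 21.5
tool_pos: [0.4943, 0.1732, 0.2525]
eef_rot: [0.99, -0.139, 0.005, -0.002]
contact_force: [0.7, 0.2, 0.8]
opening: 0.546
```

```bash
python3 -c "
from h import *
import pickle
from plant import vision
vision.snapshot('side');vision.snapshot('side')
st()
p=vision.camera_params('wrist');im=vision.snapshot('wrist');pickle.dump(p,open('Pw15.pkl','wb'))
o=cv2.resize(im,(800,600),interpolation=cv2.INTER_CUBIC)
cv2.imwrite('pics/w15.png',o)
K=np.array([[0,-93,45],[0,68,45],[-17,-35,45],[17,-35,45],[-17,41,45],[17,41,45]])/1e3
for b in proj(p,s2w(TR,K))*1.5625: cv2.circle(o,tuple(int(round(v)) for v in b),2,(0,0,255),-1)
cv2.imwrite('pics/w15o.png',o)
go([0,-.063,.2],0,Q)
"
```

```text
in frame mm [-136.7  280.8  247.9]
21.6 F [-0.6  0.7 -0.4] M [0.02 0.05 0.  ] zax [ 0.0036  0.0016 -1.    ] op 48.1
t 21.65 pos [0.4913 0.1761 0.2466] yaw -15.68 F [-1.1 -0.2 -0. ] op 48.8
delta [13.84 34.37  4.63] turn -0.12
```

View pics/w15o.png

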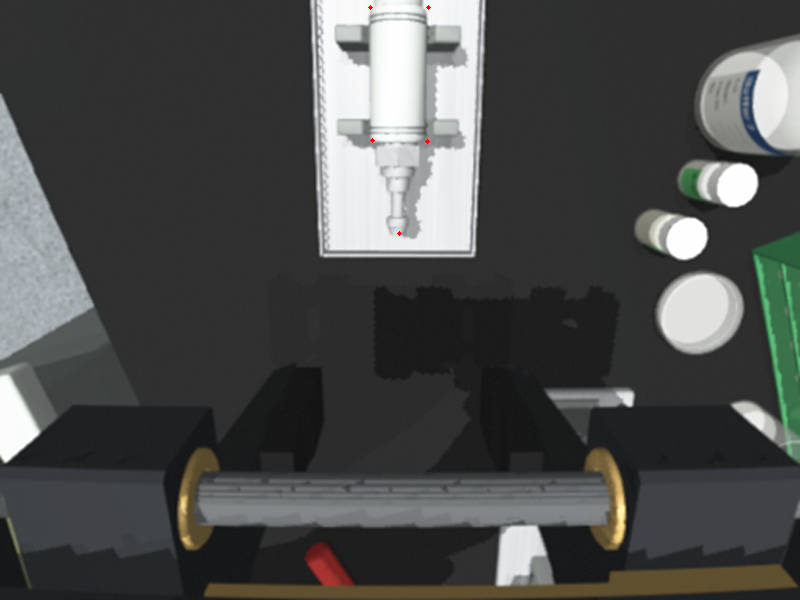

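Emit:
{"method": "send_rows", "body": {"series": [{"delta_pos": [13.8,34.3,0],"turn": 0,"jaw": 1},{"delta_pos": [13.8,34.3,0],"turn": 0,"jaw": 1},{"delta_pos": [13.8,34.3,0],"turn": 0,"jaw": 1},{"delta_pos": [13.8,34.3,0],"turn": 0,"jaw": 1},{"delta_pos": [13.8,34.3,0],"turn": 0,"jaw": 1},{"delta_pos": [13.8,34.3,0],"turn": 0,"jaw": 1},{"delta_pos": [13.8,34.3,0],"turn": 0,"jaw": 1},{"delta_pos": [13.8,34.3,0],"turn": 0,"jaw": 1}]}}

```text
clock: 22.32
tool_pos: [0.5268, -0.1566, 0.2444]
eef_rot: [0.991, -0.136, -0.002, -0.0]
contact_force: [1.1, 0.3, 0.9]
opening: 0.007
```

Emit:
{"method": "send_rows", "body": {"series": [{"delta_pos": [0,0,0],"turn": 0,"jaw": 1},{"delta_pos": [0,0,0],"turn": 0,"jaw": 1},{"delta_pos": [0,0,0],"turn": 0,"jaw": 1},{"delta_pos": [0,0,0],"turn": 0,"jaw": 1}]}}

```text
clock: 22.65
tool_pos: [0.5272, -0.153, 0.2454]
eef_rot: [0.991, -0.135, -0.001, -0.001]
contact_force: [0.1, 0.1, -0.8]
opening: 0.001
```

```bash
python3 -c "
from h import *
from plant import vision
go([0,-.063,.125],0,Q);st()
im=vision.snapshot('wrist')
cv2.imwrite('pics/w16.png',cv2.resize(im,(800,600),interpolation=cv2.INTER_CUBIC))
"
```

```text
t 22.65 pos [ 0.5272 -0.153   0.2454] yaw -15.49 F [ 0.1  0.1 -0.8] op 0.1
delta [ 1.5   3.67 12.03] turn 0.07
in frame mm [-14.7 -26.4 245.4]
22.65 F [ 0.1  0.1 -0.8] M [ 0.06 -0.04 -0.03] zax [-0.002  0.002 -1.   ] op 0.1
```

View pics/w16.png

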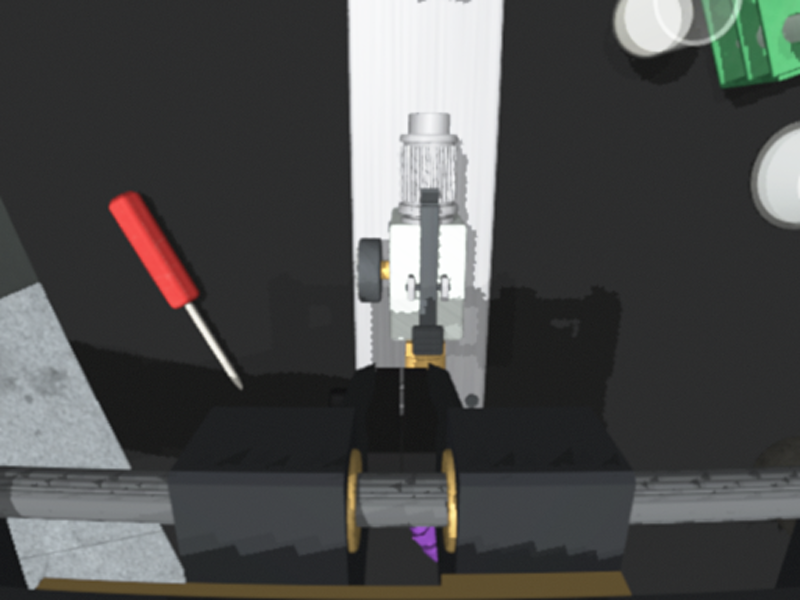

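Emit:
{"method": "send_rows", "body": {"series": [{"delta_pos": [1.5,3.7,2],"turn": 0,"jaw": 1},{"delta_pos": [1.5,3.7,5],"turn": 0,"jaw": 1},{"delta_pos": [1.5,3.7,8],"turn": 0,"jaw": 1},{"delta_pos": [1.5,3.7,10.5],"turn": 0,"jaw": 1},{"delta_pos": [1.5,3.7,11.5],"turn": 0,"jaw": 1},{"delta_pos": [1.5,3.7,11.5],"turn": 0,"jaw": 1},{"delta_pos": [1.5,3.7,11.5],"turn": 0,"jaw": 1},{"delta_pos": [1.5,3.7,11.5],"turn": 0,"jaw": 1}]}}

```text
clock: 23.37
tool_pos: [0.533, -0.195, 0.133]
eef_rot: [0.991, -0.136, 0.001, 0.0]
contact_force: [-0.9, 0.2, -0.3]
opening: 0.009
```

```bash
python3 -c "
from h import *
go([0,-.063,.116],0,Q);st()
"
```

```text
t 23.3667 pos [ 0.533 -0.195  0.133] yaw -15.64 F [-0.9  0.2 -0.3] op 0.8
delta [-0.21 -0.23  1.7 ] turn -0.07
in frame mm [  2.1 -65.3 133. ]
23.3667 F [-0.9  0.2 -0.3] M [-0.03  0.04 -0.01] zax [ 2.7e-03 -6.0e-04 -1.0e+00] op 0.8
```

Emit:
{"method": "send_rows", "body": {"series": [{"delta_pos": [-0.2,-0.1,0.5],"turn": 0,"jaw": 1},{"delta_pos": [-0.2,-0.1,1],"turn": 0,"jaw": 1},{"delta_pos": [-0.2,-0.1,1.5],"turn": 0,"jaw": 1},{"delta_pos": [-0.2,-0.1,1.8],"turn": 0,"jaw": 1},{"delta_pos": [-0.2,-0.1,2.0],"turn": 0,"jaw": 1},{"delta_pos": [-0.2,-0.1,2.1],"turn": 0,"jaw": 1},{"delta_pos": [-0.2,-0.1,2.1],"turn": 0,"jaw": 1}]}}

```text
clock: 23.95
tool_pos: [0.5299, -0.1956, 0.111]
eef_rot: [0.991, -0.137, 0.0, 0.001]
contact_force: [-2.2, -3.8, 6.4]
opening: 0.003
```

```bash
python3 -c "
from h import *
st()
"
```

```text
in frame mm [ -0.7 -66.7 111. ]
23.95 F [-2.2 -3.8  6.4] M [-0.77  0.36 -0.04] zax [ 4.e-04 -2.e-03 -1.e+00] op 0.2
```

Emit:
{"method": "send_rows", "body": {"series": [{"delta_pos": [0,0,0.1],"turn": 0,"jaw": 1},{"delta_pos": [0,0,0.15],"turn": 0,"jaw": 1},{"delta_pos": [0,0,0.15],"turn": 0,"jaw": 1}]}}

```text
clock: 24.2
tool_pos: [0.5299, -0.1956, 0.1105]
eef_rot: [0.991, -0.137, 0.001, 0.001]
contact_force: [-3.6, -3.2, 14.7]
opening: 0.004
```

```bash
python3 -c "
from h import *
st()
"
```

```text
in frame mm [ -0.7 -66.8 110.5]
24.2 F [-3.6 -3.2 14.7] M [-0.55  0.71  0.06] zax [ 8.0e-04 -2.1e-03 -1.0e+00] op 0.3
```

Emit:
{"method": "send_rows", "body": {"series": [{"delta_pos": [0,0,-0.5],"turn": 0,"jaw": 1},{"delta_pos": [0,0,-2],"turn": 0,"jaw": 1},{"delta_pos": [0,0,-5],"turn": 0,"jaw": 1},{"delta_pos": [0,0,-8],"turn": 0,"jaw": 1},{"delta_pos": [0,0,-11],"turn": 0,"jaw": 1},{"delta_pos": [0,0,-14],"turn": 0,"jaw": 1},{"delta_pos": [0,0,-16],"turn": 0,"jaw": 1},{"delta_pos": [0,0,-16],"turn": 0,"jaw": 1}]}}

```text
clock: 24.87
tool_pos: [0.5325, -0.1939, 0.2731]
eef_rot: [0.991, -0.136, 0.004, 0.0]
contact_force: [0.9, -0.6, -0.5]
opening: 0.004
```

```bash
cat > f17.py <<'E'
from h import *
from plant import vision
vision.snapshot('side');st()
p=vision.camera_params('wrist');im=vision.snapshot('wrist')
o=cv2.resize(im,(800,600),interpolation=cv2.INTER_CUBIC)
K=np.array([[-17.5,21,75],[17.5,21,75],[-16.5,58.5,75],[16.5,58.5,75],[-57,-100,104],[-20,-100,104]])/1e3
for b in proj(p,s2w(Q,K))*1.5625: cv2.circle(o,tuple(int(round(v)) for v in b),2,(0,0,255),-1)
cv2.imwrite('pics/w17.png',o)
im=vision.snapshot('scene');cv2.imwrite('pics/sc17.png',cv2.resize(im[140:300,120:360],None,fx=3.3,fy=3.3,interpolation=cv2.INTER_CUBIC))
E
python3 f17.py
```

```text
in frame mm [ 1.000e-01 -6.440e+01  2.708e+02]
24.9167 F [ 0.2 -0.5 -0.4] M [-0.    0.06 -0.03] zax [ 4.3e-03 -3.0e-04 -1.0e+00] op 0.2
```

View pics/w17.png

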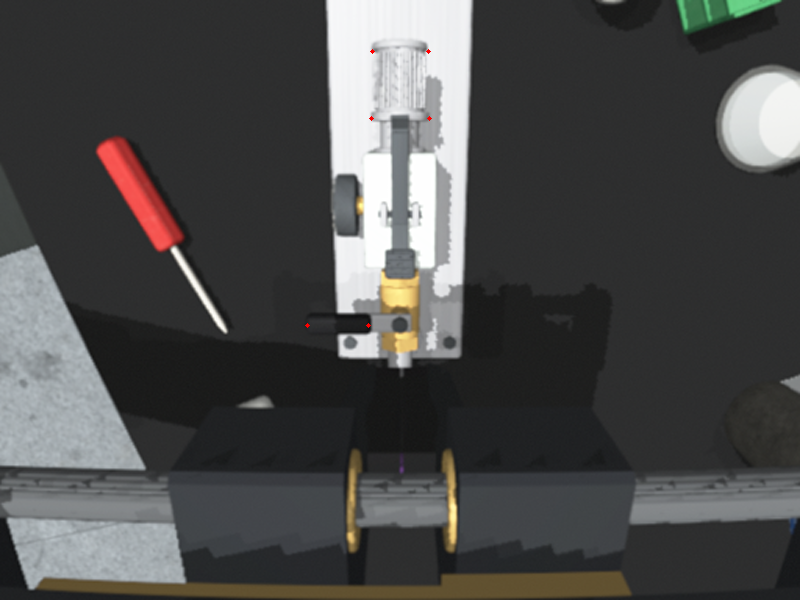

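View pics/sc17.png

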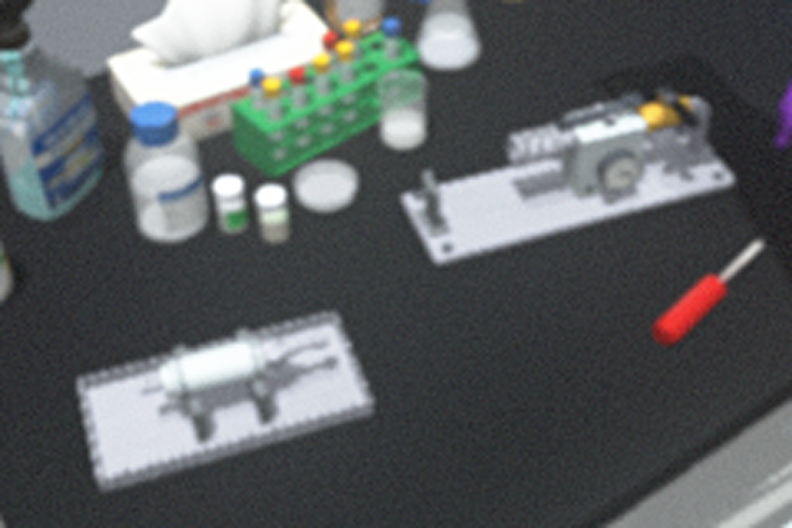

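Emit:
{"method": "send_rows", "body": {"series": [{"delta_pos": [0,0,0],"turn": 0,"jaw": 1},{"delta_pos": [0,0,0],"turn": 0,"jaw": 1},{"delta_pos": [0,0,0],"turn": 0,"jaw": 1},{"delta_pos": [0,0,0],"turn": 0,"jaw": 1}]}}

```text
clock: 25.35
tool_pos: [0.5297, -0.1937, 0.2682]
eef_rot: [0.991, -0.137, -0.001, -0.0]
contact_force: [0.4, -0.4, -0.3]
opening: 0.004
```

```bash
python3 -c "
from h import *
st()
from plant import order
print(order.finish_job())"
```

```text
in frame mm [ -1.4 -65.  268.2]
25.35 F [ 0.4 -0.4 -0.3] M [-0.07  0.04 -0.  ] zax [-1.4e-03  5.0e-04 -1.0e+00] op 0.4
the job is handed in; nothing more can be done
None
```

I shut the valve to its stop, drew the sleeve back onto the catch, pulled the filter straight out and laid it in both tray notches. Then I pressed the thumb pad, which released the sleeve, and handed the job in at 25.4 s with no verdict reported.

**Snag on the way:** the first pull on the filter jammed after about 22 mm, at roughly 20 N. The most likely cause is the fingers fouling the V rest, which the side picture later showed to be wider at the top than I had allowed for. I let go, gripped higher and further back, and the filter then came out with only a few newtons.

**Last checks:**
- **Valve and sleeve:** the last wrist picture shows the lever across at its stop. The sleeve collar is where it should be when fully forward. The sleeve's front lip sat a few pixels past my mark, which I put down to the lip's length, not the sleeve's position.
- **Catch:** it looked at rest after I lifted off, but I had no direct reading of its angle.
- **Filter:** it lay in both notches about where I had aimed, some 3 mm off the tray's middle. The force on the hand when setting it down was about 7 N.
- **Bystanders:** those in view in the last pictures looked unmoved. I judged this by eye and did not measure it.
- **Robot:** it ended clear of everything, with no contact force to speak of.

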